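# Unhook the drain basket, rinse the mug and stand it to drain

## Task

Lift the wire drain basket off its hook - up past the prong tips, then out - and set it down gently with all four feet on the black drain mat. Then pick up the white mug, which stands mouth-down, press it mouth-down, centred, onto the rinser's sprung star valve until the valve is fully down and hold it there for a good second, and stand the mug mouth-down on the floor of the basket, setting it down gently. Do not wrench the hook, and leave everything else on the bench where it is.

Things in the scene. Friction and masses are not known exactly. Their poses are not given: they have to be found in the camera images.
- hookpost: Fixed steel post with a twin-prong hook that holds the basket. Origin on the bench straight below the hook's seat; z up. The prongs point along its -x: two 8 mm round bars at y = +-46 mm run forward from the post (30 mm square, 252 mm high, centre at x = +150 mm) at 240 mm height, dip 8 mm at the seat, and turn up in front to tips at x = -22 mm, 272 mm above the bench.
- hook_seat (a point): Seat of the hook, midway between the prongs, 240 mm above the bench, where the middle of the basket's handle hangs. Axes as the post's. The prong tips stand 32 mm above this point: the handle's middle must rise at least 36 mm (45 is comfortable) before it moves along -x, and is clear of the prongs once 40 mm out.
- basket_handle (a point): Middle of the basket's fixed arch handle, the point to grasp: a level bar along the basket's y, 8 mm thick, with a blue sleeve 16 mm thick and 52 mm long in the middle, 125 mm above the undersides of the feet and 116 mm above the basket's floor. Arch legs at y = +-66 mm. Centre of mass straight below. Axes: the basket's, z up, about parallel to the post's while it hangs.
- foot_a (a point): Underside of the basket's foot at x = +85, y = +55 mm, 125 mm below the handle grip. Round black foot of 12 mm diameter.
- foot_b (a point): Underside of the basket's foot at x = +85, y = -55 mm.
- foot_c (a point): Underside of the basket's foot at x = -85, y = +55 mm.
- foot_d (a point): Underside of the basket's foot at x = -85, y = -55 mm.
- mat: Fixed black ribbed drain mat, 270 mm along its x by 210 mm along its y, 6 mm thick. Origin at the centre of its underside, on the bench; its top is 6 mm above.
- rinser: Fixed countertop glass rinser: square steel drip tray 180 x 180 mm, rim 40 mm high, grate at 36 mm, with a round black sprung star valve in its middle. Origin at the centre of its underside; z up.
- valve_top (a point): Centre of the top face of the rinser's black star valve, 92 mm in diameter. 52 mm above the bench when up, 40 mm when fully down; it moves with the valve.
- valve (a joint): Travel of the star valve in m: 0 up, 0.012 fully down. Spring: about 5 N to start it moving, rising to about 12 N fully down; the mug's own weight does not move it, and it springs back up when let go.
- mug_mid (a point): Centre of the loose white mug, 52.5 mm above its rim. It stands MOUTH-DOWN; z points up, from the rim to the closed foot. Straight sides, 60 mm outer diameter, 105 mm high, about 260 g. The handle sticks out along its +y to 50 mm from the mug's axis, 19 to 75 mm above the rim: grip it across its x, pads about 88 mm above the rim.
- mug: The white mug itself; origin at the centre of its rim plane, 52.5 mm below point mug_mid, same axes.
- basket: The loose stainless wire basket, about 450 g, 200 mm long (x), 140 mm wide (y), rim 40 mm high all round, one arch handle across the middle of its length. The mug fits on either side of the bar, its axis about 61 mm from it, with its handle pointing diagonally in under the bar. Origin at the centre of its underside, level with the feet, 125 mm below point basket_handle; its floor is 9 mm above. At the start it hangs level, loose on the hook.
- tier: Bystander: upright stack of three round plastic tubs, red, yellow, blue from the bottom, 112 mm across, 172 mm high. Origin at the centre of its underside.
- board: Bystander: loose wooden chopping board 150 x 260 x 18 mm. Origin at the centre of its underside.
- spoon: Bystander: green silicone spoon lying on the board, about 205 mm long. Origin on its handle, on its underside.
- bowl: Bystander: small steel bowl, 100 mm across, 48 mm high. Origin at the centre of its underside.
- bluemug: Bystander: blue mug standing upright, 80 mm across, 92 mm high. Origin at the centre of its underside.
- soap: Bystander: green bottle with a white cap, 64 mm across, 170 mm high. Origin at the centre of its underside.
- jar: Bystander: glass jar with a steel lid, 72 mm across, 100 mm high. Origin at the centre of its underside.
Mind the look-alikes: they are no part of the job. Leave any orange look-alike of the basket alone. Leave any purple look-alike of the mug alone.

How it is judged:
On the way, in this order (a step that is already met when the one before it is completed fails the run):
1. the basket's handle is lifted above the hook's prong tips (z of basket_handle in the frame of hook_seat above 0.034 m and x of basket_handle in the frame of hook_seat between -0.07 and 0.05 m and y of basket_handle in the frame of hook_seat between -0.05 and 0.05 m).
2. the basket stands with all four feet on the mat, released and at rest (x of foot_a in the frame of mat between -0.135 and 0.135 m and y of foot_a in the frame of mat between -0.105 and 0.105 m and z of foot_a in the frame of mat between 0.001 and 0.012 m and x of foot_b in the frame of mat between -0.135 and 0.135 m and y of foot_b in the frame of mat between -0.105 and 0.105 m and z of foot_b in the frame of mat between 0.001 and 0.012 m and x of foot_c in the frame of mat between -0.135 and 0.135 m and y of foot_c in the frame of mat between -0.105 and 0.105 m and z of foot_c in the frame of mat between 0.001 and 0.012 m and x of foot_d in the frame of mat between -0.135 and 0.135 m and y of foot_d in the frame of mat between -0.105 and 0.105 m and z of foot_d in the frame of mat between 0.001 and 0.012 m and contact force between the fingers and basket below 0.1 N and linear speed of basket below 0.03 m/s), for 0.2 s.
3. the mouth-down mug presses the rinser's star valve fully down (11 of its 12 mm) and is held there for over half a second, centred on it within 15 mm and upright within 0.15 rad (value of joint valve above 0.011 m and horizontal distance between mug_mid and valve_top below 0.015 m and angle between mug's own z axis and vertical below 0.15 rad and contact force between mug and rinser above 4 N), for 0.6 s.
At the end, for the whole second after the job is handed in: The basket stands upright (within 0.08 rad) with the centres of all four feet on the mat, and the white mug stands mouth-down (within 0.12 rad of upright) on the basket's floor inside its walls, rim on the floor within about 7 mm in height; both are let go and at rest (x of foot_a in the frame of mat between -0.135 and 0.135 m and y of foot_a in the frame of mat between -0.105 and 0.105 m and z of foot_a in the frame of mat between 0.001 and 0.012 m and x of foot_b in the frame of mat between -0.135 and 0.135 m and y of foot_b in the frame of mat between -0.105 and 0.105 m and z of foot_b in the frame of mat between 0.001 and 0.012 m and x of foot_c in the frame of mat between -0.135 and 0.135 m and y of foot_c in the frame of mat between -0.105 and 0.105 m and z of foot_c in the frame of mat between 0.001 and 0.012 m and x of foot_d in the frame of mat between -0.135 and 0.135 m and y of foot_d in the frame of mat between -0.105 and 0.105 m and z of foot_d in the frame of mat between 0.001 and 0.012 m and x of mug_mid in the frame of basket between -0.075 and 0.075 m and y of mug_mid in the frame of basket between -0.045 and 0.045 m and z of mug_mid in the frame of basket between 0.055 and 0.069 m and angle between mug's own z axis and vertical below 0.12 rad and angle between basket's own z axis and vertical below 0.08 rad and linear speed of each of mug, basket below 0.02 m/s and contact force between the fingers and mug below 0.1 N and contact force between the fingers and basket below 0.1 N); the robot touches nothing.
It fails at once if the hook is wrenched: more than 40 N between basket and hook post (contact force between basket and hookpost above 40 N).
It fails at once if the basket or the mug is dropped: it moves faster than 0.4 m/s while the fingers do not touch it ((linear speed of basket above 0.4 m/s and contact force between the fingers and basket below 0.1 N) or (linear speed of mug above 0.4 m/s and contact force between the fingers and mug below 0.1 N)).
It fails at once if the basket is slammed onto the mat or the mug onto the basket: more than 80 N (contact force between basket and mat above 80 N or contact force between mug and basket above 80 N).
It fails at once if a bystander (tub stack, board, spoon, bowl, blue mug, soap bottle or jar) is moved by more than 40 mm (distance of any of tier, board, spoon, bowl, bluemug, soap, jar from where it was at the start of the episode above 0.04 m).
It also fails if it takes over 72 s, if anything falls off the work surface, if the arm or the gripper's body presses on something with over 40 N, if the wrist force passes 120 N, or if a joint passes its speed limit or range.

## Robot

A 6-joint arm with a two-finger parallel gripper is mounted at the origin on the work surface. World frame = base frame: x ahead of the robot, y to its left, z up, the work surface at z = 0. Lengths are in m, angles in rad, forces in N, time in s.
With the tool pointing down it reaches from about 0.35 to 0.95 m from the base axis. Payload 17.4 kg.
Tool frame: the origin (TCP) lies midway between the tips of the shut fingers; the grasp point (between the pads) lies pinch_z behind it (pinch_z is the distance from the TCP to the grasp point, in m); x points along the fingers, z is the direction in which the jaws open and shut, and the axes are right-handed (so a half turn about x gives the same grasp; the last joint's range is limited). The gripper opens to 93 mm and grips with 3 to 60 N. Pads are 15 mm wide; open, the fingers measure 128 mm over their backs; the gripper's body (75 mm by 188 mm) begins 65 mm behind the grasp point.
Start: joints at [-1.291, 0.116, 1.442, -0, 1.584, -0.038], TCP at [0.211, -0.641, 0.191] pointing down, gripper open.
Joint ranges: [-2.83, 2.83], [-0.83, 2.19], [0.07, 2.5], [-1.14, 4.28], [0.01, 3], [-2.97, 2.97]. Speed limits (rad/s): [1.89, 1.89, 2.22, 3.14, 3.14, 3.14].

## Interface

Orientations are given as a rotation vector (axis times angle).
In Python, from plant import * gives the robot as it stands.
- The arm moves only by the tool drive_tool, never from a script. Its argument "rows" is a list of rows, each a list of 3 entries, a list of its own where there are three numbers: the shift along the tool's x, y, z in mm, then the turn, a rotation vector about the tool's x, y, z in degrees, then the opening, from 0 (shut) to 1 (fully open). In form: [[[dx, dy, dz], [ax, ay, az], jaw], ...]. A call has 1 to 5 rows; each row shifts and turns the commanded pose from where the row before left it, along the tool's axes as they then stand; what a row does not reach is not made up. A row lasts 1/12 s, in which the tool goes at most 41.7 mm and 7.16 degrees, less where a joint would pass 70% of its speed; a pose out of reach is approached as far as the arm can. A call with a gripper value outside its range is refused whole. The fingers move at their own pace and stop on an object; the grip force is fixed at half the most. Time passes only in rows, so rows that do not move let the fingers close. It gives the time, the measured TCP pose, the force and the opening at its end, in the units of the state.
- read_state(): the state, without advancing time (a new reading comes with each control period).
- camera(name): name is "scene" or "top" or "wrist"; returns a dict with "color" (480x640x3 uint8, red, green, blue), "K" (3x3 intrinsics, pixels), "R" (3x3) and "t" (3): a world point X has camera coordinates R X + t. Camera axes: x right, y down, z forward; pixel columns grow to the right and rows downward; lengths in m; the calibration is good to about 2 mm. The wrist camera is an equidistant fisheye: a pixel r from the principal point sees the ray r / f radians off the axis. A picture is of the moment at which its call begins. There is no depth.
- job_done(): hands the job in, once; it reports no verdict.
The state is a dict: "t": time; "joint_pos": joint angles; "qvel": joint speeds; "joint_efforts": joint torques, N m; "tcp_pos": TCP position; "eef_rot": TCP orientation; "contact_force": force on the tool from outside, world axes, zero at the start; "wrist_torque": the same for the moment, N m; "opening": finger opening in m.
Only numpy, scipy, OpenCV 4.12 (cv2) and the standard library are available. Lean on these libraries where they do the work, as an engineer would, in place of code of your own. Each camera call takes 0.05 s, during which the arm holds its last target.

## Working session

There is one attempt and no reset: what is moved stays moved. The work goes in short steps, Python scripts to look and compute and a tool call to move; the robot and the scene stay as the last step left them, time stands still between calls to the robot, and variables do not carry over. Pictures are saved under pics/ and viewed, and the job is handed in when it is done.

Besides the shell and the picture viewer there is one more tool, called after "Emit:" as a command line: name --argument value ..., lists and objects as JSON in quotes. drive_tool: Moves the arm, as the interface text tells. Its arguments: {"type":"object","properties":{"rows":{"type":"array","items":{"type":"array"}}},"required":["rows"]}

```bash
ls; mkdir -p pics; python3 - <<'E'
from plant import *
import cv2
s=read_state();print(s)
for n in ["scene","top","wrist"]:
    c=camera(n);cv2.imwrite(f"pics/{n}0.png",c["color"][:,:,::-1]);print(n,c["K"].round(1).tolist(),c["R"].round(4).tolist(),c["t"].round(4).tolist())
try: print(pinch_z)
except Exception as e: print(e)
E
```

```text
pics
{'t': 0.0, 'joint_pos': array([-1.29082055e+00,  1.16511611e-01,  1.44229125e+00,  6.58236604e-06,
        1.58401426e+00, -3.78254002e-02]), 'qvel': array([ 1.60656384e-03,  3.10157606e-04,  1.19821633e-03, -4.59471784e-04,
       -9.38212339e-04,  1.54970741e-05]), 'joint_efforts': array([-1.17408734e-03, -7.21255374e+01, -6.22613811e+01,  7.79448333e-02,
        2.36256793e-02, -7.16670797e-05]), 'tcp_pos': array([ 0.21083077, -0.64096472,  0.1897718 ]), 'eef_rot': array([ 0.9727449 ,  1.3439337 , -0.97148464]), 'contact_force': array([ 0.04217653, -0.15994999, -0.09949582]), 'wrist_torque': array([-0.01161554, -0.03315001,  0.03731447]), 'opening': 0.09322245686546585}
scene [[501.1, 0.0, 311.6], [0.0, 501.1, 236.1], [0.0, 0.0, 1.0]] [[-0.6903, 0.7234, -0.0079], [0.5129, 0.4816, -0.7106], [-0.5103, -0.4946, -0.7035]] [0.3419, -0.1295, 1.6876]
top [[442.5, 0.0, 310.2], [0.0, 442.5, 237.5], [0.0, 0.0, 1.0]] [[0.0236, -0.9997, 0.0062], [-0.9873, -0.0243, -0.157], [0.1571, -0.0024, -0.9876]] [0.016, 0.5068, 1.4139]
wrist [[371.6, 0.0, 324.3], [0.0, 371.6, 241.6], [0.0, 0.0, 1.0]] [[0.3127, -0.9498, -0.0006], [-0.9175, -0.3022, 0.2585], [-0.2457, -0.0803, -0.966]] [-0.6736, -0.0308, 0.3906]
0.0188
```

View pics/scene0.png

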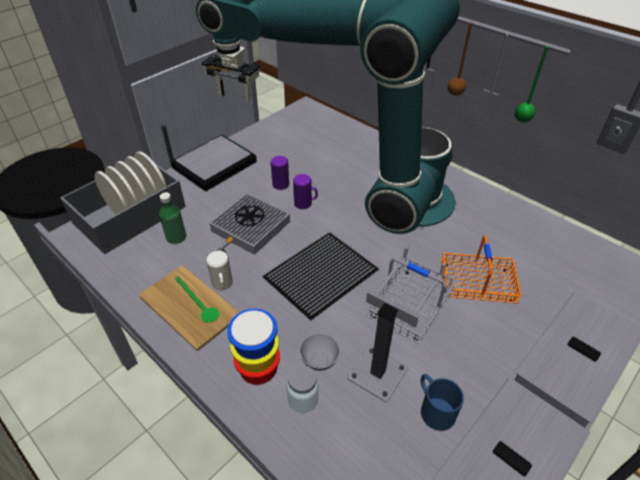

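View pics/top0.png

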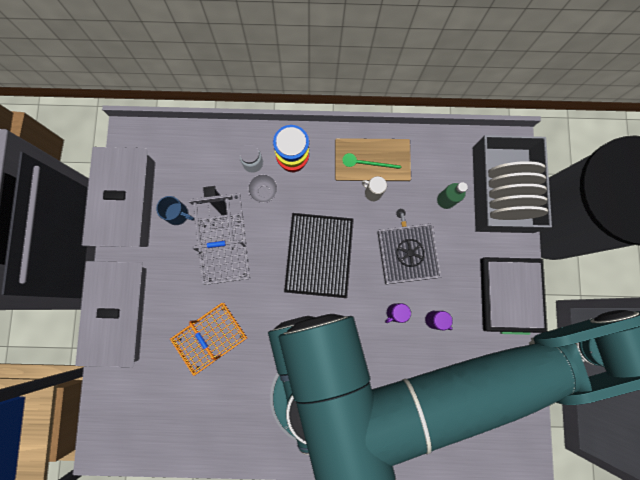

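View pics/wrist0.png

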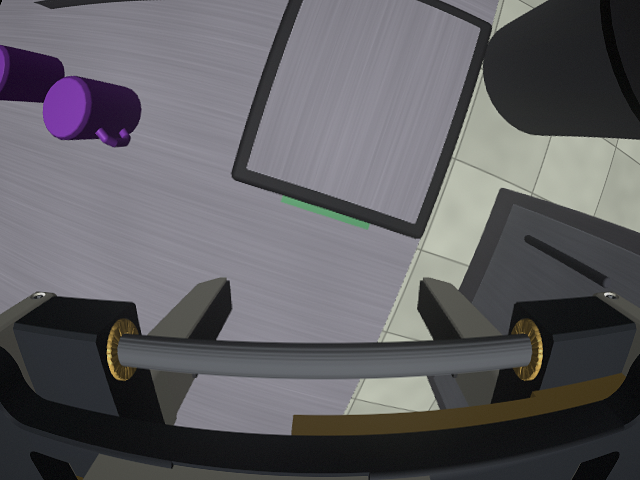

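Scene shows the hanging basket (sleeve about 418,269 scene; 216,244 top), mat (319,255 top), rinser (410,253 top), and mug (376,186 top). The look-alikes are orange and purple. Next I'll zoom in and measure.

```bash
cat > h.py <<'E'
from plant import *
import numpy as np, cv2
from scipy.spatial.transform import Rotation as Rn
def pix(c,X):
    p=c["R"]@np.asarray(X,float)+c["t"]; q=c["K"]@p; return q[:2]/q[2]
def ray(c,uv):
    d=np.linalg.inv(c["K"])@np.array([uv[0],uv[1],1.]); o=-c["R"].T@c["t"]; d=c["R"].T@d
    return o,d/np.linalg.norm(d)
def plane(c,uv,z):
    o,d=ray(c,uv); return o+d*(z-o[2])/d[2]
def tri(c1,u1,c2,u2):
    o1,d1=ray(c1,u1);o2,d2=ray(c2,u2)
    s=np.linalg.lstsq(np.c_[d1,-d2],o2-o1,rcond=None)[0]
    a=o1+d1*s[0];b=o2+d2*s[1];return (a+b)/2,np.linalg.norm(a-b)
def comps(m,minA=20):
    n,l,st,ce=cv2.connectedComponentsWithStats(m.astype(np.uint8)); return sorted([(int(st[i,4]),ce[i].round(1).tolist(),st[i,:4].tolist()) for i in range(1,n) if st[i,4]>=minA],reverse=True)
def save(img,n,box=None,k=1):
    if box: x0,y0,x1,y1=box; img=img[y0:y1,x0:x1]
    cv2.imwrite("pics/"+n,cv2.resize(img[:,:,::-1],None,fx=k,fy=k,interpolation=cv2.INTER_CUBIC))
E
python3 - <<'E'
from h import *
T=camera("top");S=camera("scene")
res={}
for n,c in(("T",T),("S",S)):
    hsv=cv2.cvtColor(c["color"],cv2.COLOR_RGB2HSV)
    h,s,v=cv2.split(hsv)
    bl=(h>105)&(h<125)&(s>170)&(v>90)
    print(n,"blue",comps(bl,8)[:6])
    wh=(s<40)&(v>195)
    print(n,"white",comps(wh)[:6])
    bk=(v<45); print(n,"black",comps(bk,200)[:8])
save(T["color"],"tz.png",(180,160,460,310),2.8)
save(S["color"],"sz.png",(190,170,460,420),2.3)
E
```

```text
T blue [(216, [291.1, 144.3], [273, 125, 36, 34]), (86, [215.7, 243.9], [207, 241, 18, 7]), (68, [200.8, 340.1], [196, 333, 11, 15])]
T white [(636, [290.7, 140.9], [277, 127, 29, 28]), (326, [19.2, 336.5], [9, 318, 24, 28]), (242, [299.6, 105.9], [275, 103, 57, 7]), (239, [181.4, 102.9], [158, 100, 56, 8]), (237, [416.7, 108.8], [393, 106, 56, 7]), (224, [533.2, 111.6], [510, 109, 56, 7])]
T black [(10282, [582.8, 201.3], [473, 136, 167, 123]), (8370, [48.4, 235.0], [4, 152, 84, 147]), (1748, [517.5, 316.1], [408, 258, 207, 123]), (952, [5.5, 212.0], [0, 172, 16, 93]), (834, [38.2, 384.3], [0, 368, 83, 34]), (733, [606.2, 371.5], [589, 337, 51, 55]), (726, [520.8, 146.1], [488, 138, 57, 26]), (495, [317.9, 256.1], [285, 213, 68, 85])]
S blue [(413, [252.6, 335.9], [228, 309, 49, 43]), (120, [417.7, 269.1], [407, 263, 22, 13]), (61, [487.4, 250.6], [485, 244, 6, 14])]
S white [(1689, [601.8, 9.5], [529, 0, 111, 30]), (1048, [251.6, 327.4], [232, 311, 40, 34]), (226, [216.6, 258.2], [207, 251, 20, 15]), (41, [130.7, 171.2], [121, 162, 19, 21]), (41, [110.3, 182.0], [100, 172, 19, 21]), (38, [151.5, 379.8], [145, 376, 13, 8])]
S black [(5326, [45.8, 182.4], [0, 147, 105, 79]), (4494, [317.9, 33.5], [209, 0, 250, 84]), (4048, [401.2, 131.9], [377, 82, 71, 100]), (1826, [390.3, 52.9], [367, 29, 48, 49]), (1761, [127.5, 224.0], [87, 193, 76, 60]), (1149, [391.6, 211.0], [371, 193, 42, 37]), (1053, [382.8, 338.7], [371, 303, 27, 75]), (926, [208.2, 168.7], [162, 127, 94, 64])]
```

View pics/tz.png

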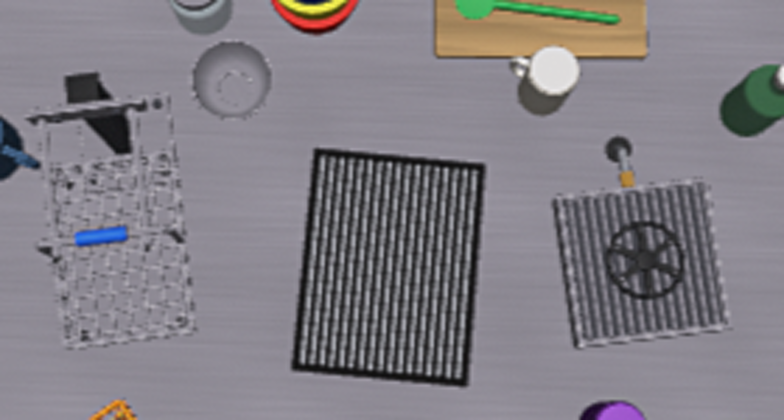

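View pics/sz.png

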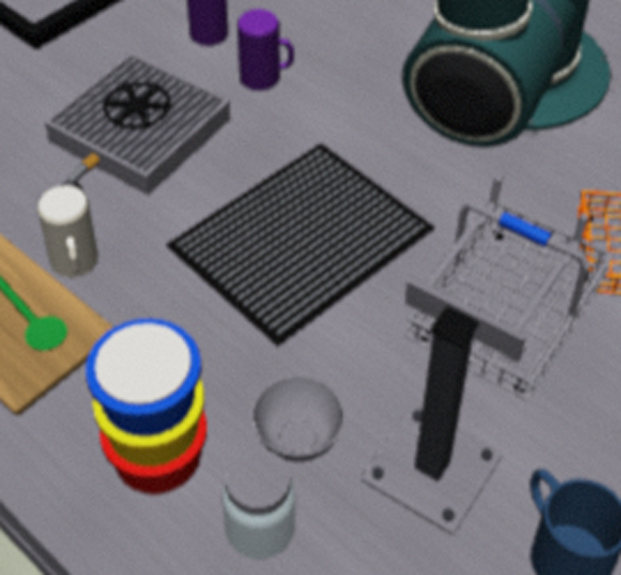

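```bash
python3 - <<'E'
from h import *
T=camera("top");S=camera("scene")
tz=lambda p:(p[0]/2.8+180-.3,p[1]/2.8+160-.3)
sz=lambda p:(p[0]/2.3+190-.3,p[1]/2.3+170-.3)
print("cams",(-T["R"].T@T["t"]).round(3),(-S["R"].T@S["t"]).round(3))
p,e=tri(T,(215.7,243.9),S,(417.7,269.1));print("sleeve",p.round(4),e.round(4))
for n,c,f in(("T",T,None),("S",S,None)):
    h,s,v=cv2.split(cv2.cvtColor(c["color"],cv2.COLOR_RGB2HSV))
    m=((h>105)&(h<125)&(s>150)&(v>80)).astype(np.uint8)
    x0,y0,w,hh=(200,235,32,16) if n=="T" else (400,255,36,28)
    sub=np.zeros_like(m);sub[y0:y0+hh,x0:x0+w]=m[y0:y0+hh,x0:x0+w]
    pts=np.argwhere(sub)[:,::-1].astype(float)
    mu=pts.mean(0);u,sv,vt=np.linalg.svd(pts-mu);pr=(pts-mu)@vt[0]
    a=mu+vt[0]*pr.min();b=mu+vt[0]*pr.max()
    A=plane(c,a,.24);B=plane(c,b,.24);M=plane(c,mu,.24);d=A-B;print(n,"sleeve z.24",M.round(4),"len",np.linalg.norm(d).round(4),"dir deg",np.degrees(np.arctan2(d[1],d[0])).round(1))
mt=np.array([plane(T,tz(q),.006)[:2] for q in[(317,150),(485,163),(466,384),(293,369)]])
ms=np.array([plane(S,sz(q),.006)[:2] for q in[(168,244),(320,145),(434,229),(277,342)]])
for m in(mt,ms):
    print("mat",m.round(3).tolist(),m.mean(0).round(4),[np.linalg.norm(m[i]-m[i-1]).round(3) for i in range(4)],[np.degrees(np.arctan2(*(m[i]-m[i-1])[::-1])).round(1) for i in range(4)])
rt=np.array([plane(T,tz(q),.04)[:2] for q in[(555,199),(705,181),(730,327),(578,346)]])
rs=np.array([plane(S,sz(q),.04)[:2] for q in[(48,126),(131,57),(230,105),(147,170)]])
for m in(rt,rs):
    print("rin",m.mean(0).round(4),[np.linalg.norm(m[i]-m[i-1]).round(3) for i in range(4)])
print("valve",plane(T,tz((645,260)),.052).round(4),plane(S,sz((136,104)),.052).round(4))
# mug foot
for n,c,b in(("T",T,(355,170,395,205)),("S",S,(200,240,240,300))):
    h,s,v=cv2.split(cv2.cvtColor(c["color"],cv2.COLOR_RGB2HSV))
    sub=np.zeros_like(v);x0,y0,x1,y1=b
    for th in(175,190,200):
        sub[:]=0;sub[y0:y1,x0:x1]=((s[y0:y1,x0:x1]<40)&(v[y0:y1,x0:x1]>th))
        k=comps(sub,10)[:2];print(n,th,k,plane(c,k[0][1],.105).round(4))
save(T["color"],"mugT.png",(355,165,400,210),12)
save(S["color"],"mugS.png",(195,240,245,300),9)
E
```

```text
cams [0.278 0.032 1.476] [1.164 0.65  1.098]
sleeve [0.4503 0.2951 0.2366] 0.0002
T sleeve z.24 [0.4497 0.2948 0.24  ] len 0.0491 dir deg -80.7
S sleeve z.24 [0.4531 0.2964 0.24  ] len 0.0499 dir deg -80.7
mat [[0.594, 0.089], [0.583, -0.115], [0.317, -0.095], [0.329, 0.109]] [ 0.4556 -0.003 ] [np.float64(0.265), np.float64(0.204), np.float64(0.267), np.float64(0.204)] [np.float64(-4.4), np.float64(-93.1), np.float64(175.7), np.float64(86.4)]
mat [[0.585, -0.108], [0.324, -0.089], [0.338, 0.118], [0.599, 0.094]] [0.4614 0.0034] [np.float64(0.203), np.float64(0.261), np.float64(0.207), np.float64(0.262)] [np.float64(-94.0), np.float64(175.8), np.float64(86.2), np.float64(-5.2)]
rin [ 0.4614 -0.2961] [np.float64(0.174), np.float64(0.179), np.float64(0.174), np.float64(0.178)]
rin [ 0.4717 -0.2862] [np.float64(0.163), np.float64(0.173), np.float64(0.177), np.float64(0.161)]
valve [ 0.463  -0.2968  0.052 ] [ 0.4707 -0.2922  0.052 ]
T 175 [(246, [377.0, 184.5], [364, 176, 23, 18])] [ 0.673  -0.1813  0.105 ]
T 190 [(219, [377.5, 184.3], [369, 177, 18, 16])] [ 0.6737 -0.1829  0.105 ]
T 200 [(213, [377.5, 184.3], [370, 177, 16, 16])] [ 0.6737 -0.1829  0.105 ]
S 175 [(260, [216.4, 258.4], [207, 251, 20, 16]), (17, [220.3, 276.4], [219, 273, 3, 9])] [ 0.6813 -0.1767  0.105 ]
S 190 [(240, [216.5, 258.2], [207, 251, 20, 16]), (13, [220.4, 276.2], [219, 274, 3, 7])] [ 0.6807 -0.1771  0.105 ]
S 200 [(221, [216.5, 258.2], [207, 251, 20, 15])] [ 0.6807 -0.1771  0.105 ]
```

View pics/mugT.png

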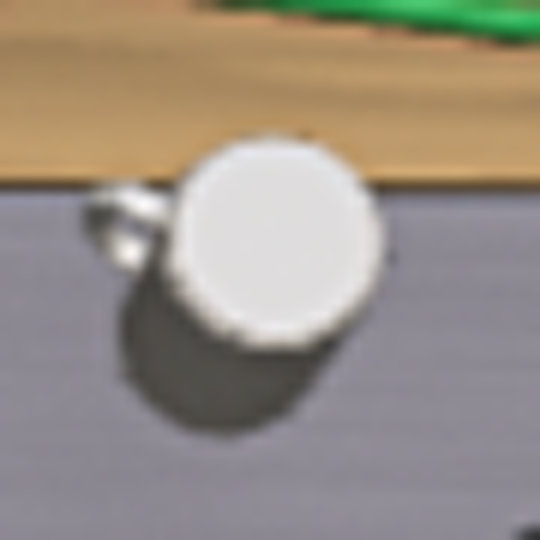

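View pics/mugS.png

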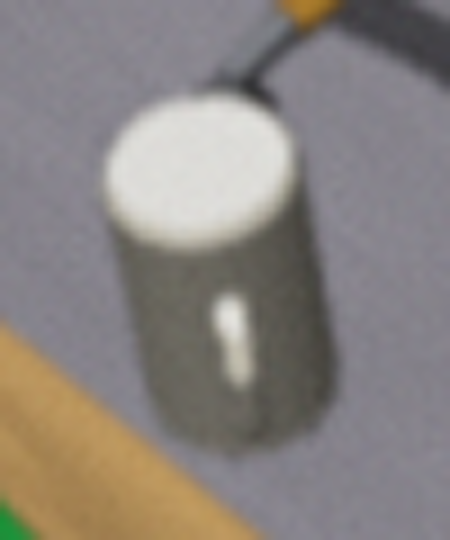

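Both views agree to within about 8 mm, which looks like calibration offset, so I'll refine with the wrist camera up close. Now the tool axes and the approach.

```bash
cat >> h.py <<'E'
def tool(): 
    s=read_state(); return s["tcp_pos"],Rn.from_rotvec(s["eef_rot"]).as_matrix(),s
def yawz(R): return np.degrees(np.arctan2(R[1,2],R[0,2]))
def go(pos,zyaw=None,turn=True):
    """print turn about tool x (deg) to bring tool z to yaw zyaw, and tilt fix, then shift mm in tool axes after that turn"""
    p,R,s=tool(); 
    if zyaw is None: zyaw=yawz(R)
    a=np.radians(zyaw); z=np.array([np.cos(a),np.sin(a),0]); x=np.array([0,0,-1.]); Rt=np.c_[x,np.cross(z,x),z]
    rv=np.degrees(Rn.from_matrix(R.T@Rt).as_rotvec())
    d=np.asarray(pos)-p
    print("t",round(s["t"],2),"pos",p.round(4),"zyaw",yawz(R).round(1),"F",s["contact_force"].round(1),"open",round(s["opening"],4))
    print(" turn",rv.round(1),"shift now-axes",(R.T@d*1e3).round(1),"after-turn axes",(Rt.T@d*1e3).round(1))
E
python3 - <<'E'
from h import *
p,R,s=tool();print(R.round(3));go([.45,-.1,.36],9.3)
E
```

```text
[[-0.     0.95   0.313]
 [ 0.     0.313 -0.95 ]
 [-1.     0.    -0.   ]]
t 0.35 pos [ 0.2109 -0.6411  0.1904] zyaw -71.8 F [ 0.6 -0.5 -0.1] open 0.093
 turn [-81.1  -0.   -0. ] shift now-axes [-169.5  396.2 -439.4] after-turn axes [-169.6  495.4  323.4]
```

Emit:
drive_tool --rows '[[[-40, 0, 0], [0, 0, 0], 1], [[-40, 0, 0], [0, 0, 0], 1], [[-40, 0, 0], [0, 0, 0], 1], [[-30, 10, -10], [0, 0, 0], 1], [[-20, 20, -23], [0, 0, 0], 1]]'

```text
t: 0.77
tcp_pos: [0.2284, -0.6017, 0.3632]
eef_rot: [0.972, 1.341, -0.974]
contact_force: [0.1, 1.2, -0.2]
opening: 0.0925
```

Emit:
drive_tool --rows '[[[0, 26, -29], [0, 0, 0], 1], [[0, 26, -29], [0, 0, 0], 1], [[0, 26, -29], [0, 0, 0], 1], [[0, 26, -29], [0, 0, 0], 1], [[0, 26, -29], [0, 0, 0], 1]]'

```text
t: 1.18
tcp_pos: [0.3075, -0.4204, 0.3606]
eef_rot: [0.972, 1.342, -0.972]
contact_force: [1.2, -0.9, 0.9]
opening: 0.0932
```

Emit:
drive_tool --rows '[[[0, 26, -29], [0, 0, 0], 1], [[0, 26, -29], [0, 0, 0], 1], [[0, 26, -29], [0, 0, 0], 1], [[0, 26, -29], [0, 0, 0], 1], [[0, 26, -29], [0, 0, 0], 1]]'

```text
t: 1.6
tcp_pos: [0.3856, -0.2419, 0.3608]
eef_rot: [0.972, 1.342, -0.972]
contact_force: [0.6, 0.0, -0.4]
opening: 0.093
```

```bash
python3 - <<'E'
from h import *
go([.45,.2955,.36],9.3)
E
```

```text
t 1.6 pos [ 0.3856 -0.2419  0.3608] zyaw -71.8 F [ 0.6  0.  -0.4] open 0.093
 turn [-81.1   0.    0. ] shift now-axes [   0.6  229.  -490.5] after-turn axes [  0.8 520.  150.4]
```

Emit:
drive_tool --rows '[[[0, 10, -30], [-7, 0, 0], 1], [[0, 13, -28], [-7, 0, 0], 1], [[0, 17, -27], [-7, 0, 0], 1], [[0, 20, -25], [-7, 0, 0], 1], [[0, 23, -22], [-7, 0, 0], 1]]'

```text
t: 2.02
tcp_pos: [0.3847, -0.0841, 0.3607]
eef_rot: [0.498, 1.512, -0.498]
contact_force: [0.4, -0.4, 0.6]
opening: 0.093
```

Emit:
drive_tool --rows '[[[0, 25, -18], [-7, 0, 0], 1], [[0, 28, -15], [-7, 0, 0], 1], [[0, 30, -10], [-7, 0, 0], 1], [[0, 30, -5], [-7, 0, 0], 1], [[0, 30, 0], [-7, 0, 0], 1]]'

```text
t: 2.43
tcp_pos: [0.3965, 0.07, 0.3609]
eef_rot: [0.02, 1.57, -0.02]
contact_force: [-0.1, 0.1, -0.2]
opening: 0.0929
```

Emit:
drive_tool --rows '[[[0, 30, 0], [-7, 0, 0], 1], [[0, 30, 0], [-4, 0, 0], 1], [[0, 30, 0], [0, 0, 0], 1]]'

```text
t: 2.68
tcp_pos: [0.3901, 0.1594, 0.3605]
eef_rot: [-0.13, 1.567, 0.13]
contact_force: [0.2, -0.5, -0.1]
opening: 0.0927
```

```bash
python3 - <<'E'
from h import *
go([.45,.2955,.36],9.3)
E
```

```text
t 2.68 pos [0.3901 0.1594 0.3605] zyaw 9.5 F [ 0.2 -0.5 -0.1] open 0.0927
 turn [ 0.2  0.  -0. ] shift now-axes [  0.5 124.3  81.6] after-turn axes [  0.5 124.6  81.1]
```

Emit:
drive_tool --rows '[[[0, 31, 20], [0, 0, 0], 1], [[0, 31, 20], [0, 0, 0], 1], [[0, 31, 20], [0, 0, 0], 1], [[0, 31, 21], [0, 0, 0], 1], [[0, 0, 0], [0, 0, 0], 1]]'

```text
t: 3.1
tcp_pos: [0.4518, 0.2976, 0.358]
eef_rot: [-0.129, 1.57, 0.128]
contact_force: [0.2, -1.0, -0.6]
opening: 0.0927
```

```bash
cat >> h.py <<'E'
def wray(c,uv):
    K=c["K"]; v=np.array([(uv[0]-K[0,2]),(uv[1]-K[1,2])]); r=np.hypot(*v); th=r/K[0,0]
    d=np.array([v[0]/r*np.sin(th),v[1]/r*np.sin(th),np.cos(th)]) if r>1e-6 else np.array([0,0,1.])
    return -c["R"].T@c["t"], c["R"].T@d
def wplane(c,uv,z):
    o,d=wray(c,uv); return o+d*(z-o[2])/d[2]
def wpix(c,X):
    p=c["R"]@np.asarray(X,float)+c["t"]; th=np.arctan2(np.hypot(p[0],p[1]),p[2]); n=p[:2]/np.hypot(p[0],p[1]); return c["K"][:2,2]+n*th*c["K"][0,0]
E
python3 - <<'E'
from h import *
go([.45,.2955,.36],9.3)
W=camera("wrist");save(W["color"],"w1.png")
h,s,v=cv2.split(cv2.cvtColor(W["color"],cv2.COLOR_RGB2HSV))
bl=(h>105)&(h<125)&(s>150)&(v>80)
for k in comps(bl,30)[:4]: print(k, wplane(W,k[1],.24).round(4))
E
```

```text
t 3.1 pos [0.4518 0.2976 0.358 ] zyaw 9.4 F [ 0.2 -1.  -0.6] open 0.0927
 turn [ 0.1 -0.2  0. ] shift now-axes [-2.  -1.8 -2.1] after-turn axes [-2.  -1.8 -2.1]
(987, [324.0, 232.1], [316, 203, 17, 59]) [0.4514 0.2946 0.24  ]
(392, [116.3, 138.8], [100, 124, 34, 30]) [0.2466 0.3522 0.24  ]
```

View pics/w1.png

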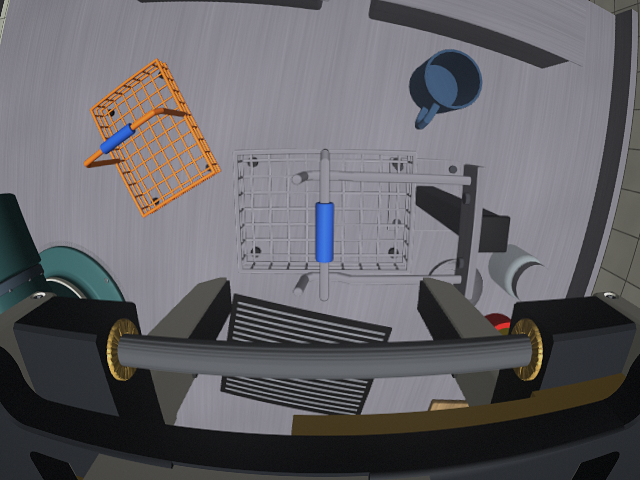

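Wrist view: sleeve centred at (324,232), bar vertical in the image so the jaws are square to it, with the prongs clear on either side. Ray gives (0.4514, 0.2946), agreeing with the other cameras. Descend.

Emit:
drive_tool --rows '[[[30, -2.5, -1], [0, 0, 0], 1], [[30, 0, 0], [0, 0, 0], 1], [[30, 0, 0], [0, 0, 0], 1], [[27, 0, 0], [0, 0, 0], 1], [[10, 0, 0], [0, 0, 0], 1]]'

```text
t: 3.57
tcp_pos: [0.4488, 0.2893, 0.2301]
eef_rot: [-0.127, 1.57, 0.125]
contact_force: [-0.8, -0.1, -0.9]
opening: 0.0929
```

Emit:
drive_tool --rows '[[[10, 0, 0], [0, 0, 0], 1], [[0, 0, 0], [0, 0, 0], 1]]'

```text
t: 3.73
tcp_pos: [0.4496, 0.2901, 0.223]
eef_rot: [-0.126, 1.568, 0.126]
contact_force: [0.3, -0.3, -0.1]
opening: 0.0929
```

```bash
python3 - <<'E'
from h import *
go([.4511,.2948,.221],9.3)
T=camera("top");save(T["color"],"t2.png",(170,160,290,310),4)
S=camera("scene");save(S["color"],"s2.png",(340,200,480,400),3)
E
```

```text
t 3.73 pos [0.4496 0.2901 0.223 ] zyaw 9.2 F [ 0.3 -0.3 -0.1] open 0.0929
 turn [-0.1 -0.   0. ] shift now-axes [2.  4.4 2.2] after-turn axes [2.  4.4 2.2]
```

View pics/s2.png

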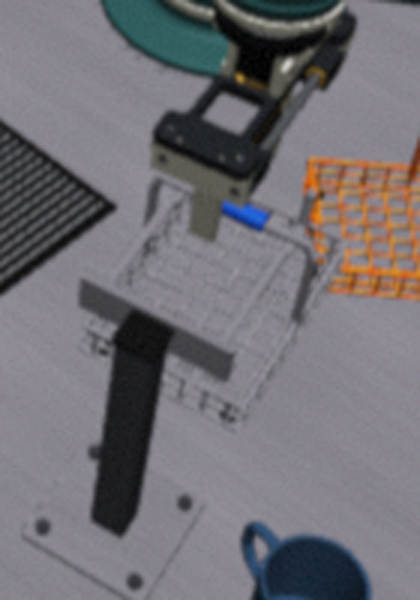

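Emit:
drive_tool --rows '[[[1, 4, 2], [0, 0, 0], 1], [[0, 0, 0], [0, 0, 0], 0.6], [[0, 0, 0], [0, 0, 0], 0.4], [[0, 0, 0], [0, 0, 0], 0.3], [[0, 0, 0], [0, 0, 0], 0.3]]'

```text
t: 4.25
tcp_pos: [0.4513, 0.295, 0.2228]
eef_rot: [-0.126, 1.567, 0.126]
contact_force: [-1.5, 0.3, 0.0]
opening: 0.0708
```

```bash
python3 - <<'E'
from h import *
go([.4511,.2948,.221],9.3)
W=camera("wrist");save(W["color"],"w3.png",(220,180,420,340),4)
E
```

```text
t 4.25 pos [0.4513 0.295  0.2228] zyaw 9.2 F [-1.5  0.3  0. ] open 0.0708
 turn [-0.1  0.  -0. ] shift now-axes [ 1.8 -0.2 -0.2] after-turn axes [ 1.8 -0.2 -0.2]
```

View pics/w3.png

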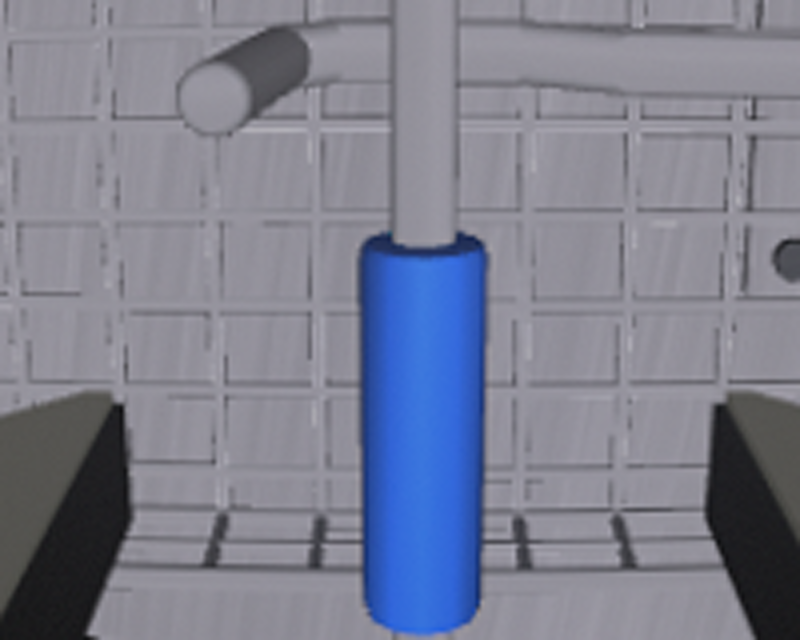

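Sleeve is centred between the fingers (crop column 424, fingers at 130 and 708). Close.

Emit:
drive_tool --rows '[[[1.5, 0, 0], [0, 0, 0], 0.25], [[0, 0, 0], [0, 0, 0], 0.25], [[0, 0, 0], [0, 0, 0], 0.25], [[0, 0, 0], [0, 0, 0], 0.2], [[0, 0, 0], [0, 0, 0], 0.1]]'

```text
t: 4.72
tcp_pos: [0.4512, 0.2949, 0.2211]
eef_rot: [-0.126, 1.567, 0.126]
contact_force: [0.5, 0.3, -0.1]
opening: 0.034
```

Emit:
drive_tool --rows '[[[0, 0, 0], [0, 0, 0], 0.0], [[0, 0, 0], [0, 0, 0], 0.0], [[0, 0, 0], [0, 0, 0], 0.0], [[0, 0, 0], [0, 0, 0], 0], [[0, 0, 0], [0, 0, 0], 0]]'

```text
t: 5.13
tcp_pos: [0.4512, 0.2949, 0.2211]
eef_rot: [-0.126, 1.567, 0.126]
contact_force: [-0.2, 0.1, -0.9]
opening: 0.002
```

```bash
python3 - <<'E'
from h import *
go([.4511,.2948,.221],9.3)
W=camera("wrist");save(W["color"],"w4.png",(170,130,470,370),2.6)
S=camera("scene");save(S["color"],"s4.png",(360,200,480,320),5)
print(wpix(W,tool()[0]))
E
```

```text
t 5.13 pos [0.4512 0.2949 0.2211] zyaw 9.2 F [-0.2  0.1 -0.9] open 0.002
 turn [-0.1  0.  -0. ] shift now-axes [ 0.1 -0.1 -0.1] after-turn axes [ 0.1 -0.1 -0.1]
[324.97446315 276.89783485]
```

View pics/w4.png

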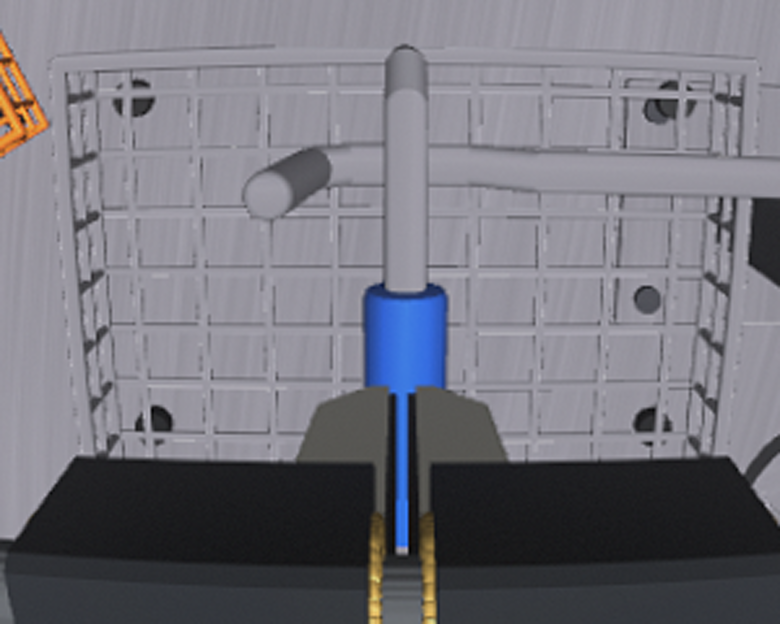

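View pics/s4.png

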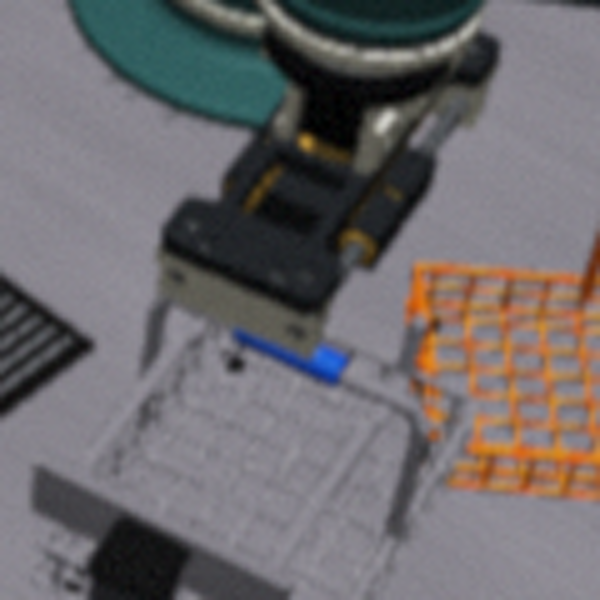

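The fingers closed above the sleeve (blue visible through the gap at crop 403,470), so I have the height wrong. I'll measure the bar's true height before moving.

```bash
python3 - <<'E'
from h import *
W=camera("wrist");p,R,s=tool()
o=-W["R"].T@W["t"];print("cam",o.round(4),"tcp",p.round(4))
img=cv2.cvtColor(W["color"],cv2.COLOR_RGB2HSV);h,s_,v=cv2.split(img)
bl=(h>105)&(h<125)&(s_>150)&(v>80)
for y in(242,250,258,266,274,282,300,320):
    xs=np.where(bl[y,280:370])[0]+280
    if len(xs):
        a=wray(W,(xs.min()-.5,y))[1];b=wray(W,(xs.max()+.5,y))[1]
        an=np.arccos(a@b); D=.008/np.sin(an/2)
        m=(a+b);m/=np.linalg.norm(m); print(y,xs.min(),xs.max(),"dist",D.round(4),"pt",(o+m*D).round(4))
# end of sleeve (+y end) seen in w1-type view: intersect w/ known xy from scene/top
# finger tips: pixel of TCP
cols=[(x,y) for x,y in((324,242),(324,278))]
E
```

```text
cam [0.4389 0.3668 0.416 ] tcp [0.4512 0.2949 0.2211]
242 312 340 dist 0.2051 pt [0.4487 0.3142 0.218 ]
250 311 341 dist 0.1919 pt [0.4487 0.3136 0.2319]
258 311 340 dist 0.1983 pt [0.4494 0.3078 0.227 ]
266 311 340 dist 0.1984 pt [0.45   0.3038 0.2283]
274 311 340 dist 0.1985 pt [0.4507 0.2997 0.2296]
282 324 325 dist 2.9791 pt [ 0.6179 -0.7005 -2.3595]
300 324 325 dist 2.9855 pt [ 0.6396 -0.8345 -2.3097]
320 324 325 dist 2.9954 pt [ 0.6634 -0.9819 -2.2491]
```

```bash
python3 - <<'E'
from h import *
p,R,s=tool()
for n,b in(("scene",(380,220,460,300)),("top",(180,200,260,280))):
    c=camera(n);im=cv2.resize(c["color"][b[1]:b[3],b[0]:b[2]],None,fx=7,fy=7,interpolation=cv2.INTER_CUBIC)
    for X,col in((p,(255,0,0)),(p-R[:,0]*.0188,(0,255,0)),(p-R[:,0]*.06,(255,255,0)),(np.array([.451,.295,.24]),(255,0,255))):
        u=pix(c,X);print(n,u.round(1));cv2.circle(im,tuple(int(k) for k in (u-np.array(b[:2])+.5)*7),4,col,-1)
    save(im,n+"5.png")
E
```

```text
scene [416.5 273.8]
scene [417.7 268.3]
scene [420.3 256. ]
scene [417.7 268.3]
top [216.9 244.3]
top [215.6 243.4]
top [212.5 241.2]
top [215.5 243.5]
```

View pics/scene5.png

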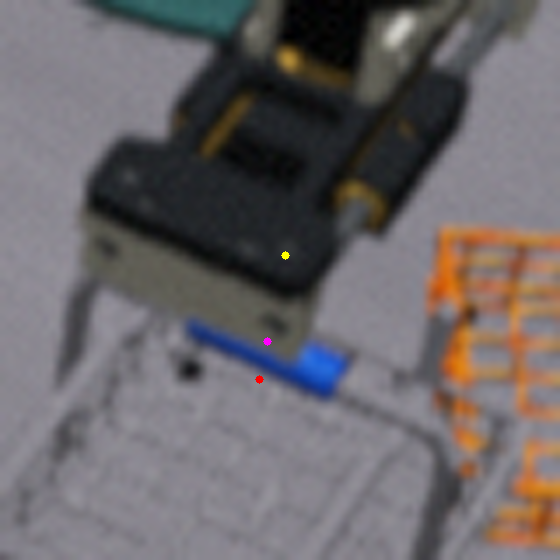

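View pics/top5.png

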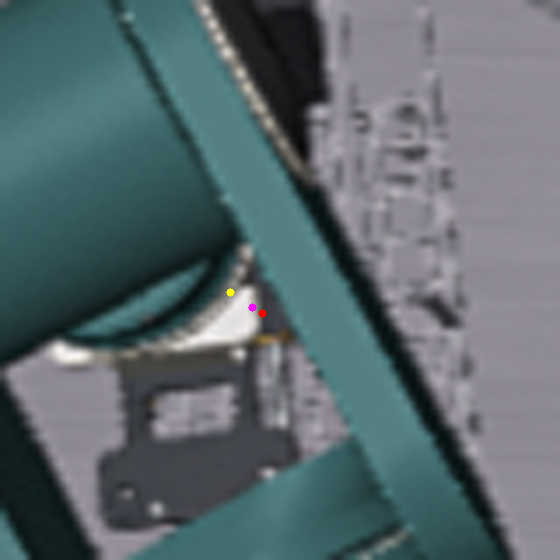

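```bash
python3 - <<'E'
from h import *
c=camera("scene");W=camera("wrist");p,R,s=tool()
for d in((0,0,0),(0,0,.012),(0,0,.02),(0,0,.027),(-.002,.011,.027)):
    print(d,pix(c,p+np.array(d)).round(1),wpix(W,p+np.array(d)).round(1))
q=np.array([.4496,.2901,.223])+R[:,2]*.052
for d in((0,0,0),(0,0,.02),(-.002,.011,.027)): print("open near finger",pix(c,q+np.array(d)).round(1))
save(W["color"],"w6.png")
E
```

```text
(0, 0, 0) [416.5 273.8] [325. 277.]
(0, 0, 0.012) [417.2 270.3] [325.1 284.9]
(0, 0, 0.02) [417.7 268. ] [325.1 290.7]
(0, 0, 0.027) [418.2 265.9] [325.2 296.2]
(-0.002, 0.011, 0.027) [422.7 268. ] [324.8 274.9]
open near finger [405.  286.2]
open near finger [406.1 280.4]
open near finger [411.1 280.5]
```

Emit:
drive_tool --rows '[[[0, 0, 0], [0, 0, 0], 1], [[0, 0, 0], [0, 0, 0], 1], [[0, 0, 0], [0, 0, 0], 1], [[0, 0, 0], [0, 0, 0], 1], [[0, 0, 0], [0, 0, 0], 1]]'

```text
t: 5.9
tcp_pos: [0.4512, 0.2949, 0.2211]
eef_rot: [-0.126, 1.567, 0.126]
contact_force: [-0.2, 0.3, 1.2]
opening: 0.0294
```

Emit:
drive_tool --rows '[[[0, 0, 0], [0, 0, 0], 1], [[0, 0, 0], [0, 0, 0], 1], [[0, 0, 0], [0, 0, 0], 1], [[0, 0, 0], [0, 0, 0], 1], [[0, 0, 0], [0, 0, 0], 1]]'

```text
t: 6.32
tcp_pos: [0.4512, 0.2949, 0.2211]
eef_rot: [-0.126, 1.567, 0.126]
contact_force: [-0.6, 0.7, -1.5]
opening: 0.0628
```

```bash
python3 - <<'E'
from h import *
W=camera("wrist");save(W["color"],"w7.png",(170,180,470,380),2.6)
c=camera("scene");save(c["color"],"s7.png",(370,210,460,300),6.5);print(read_state()["opening"])
E
```

```text
0.07066638699248927
```

View pics/w7.png

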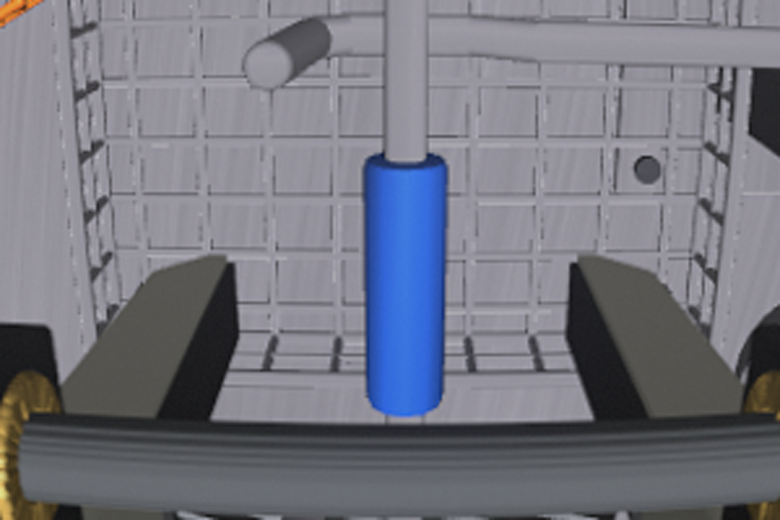

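View pics/s7.png

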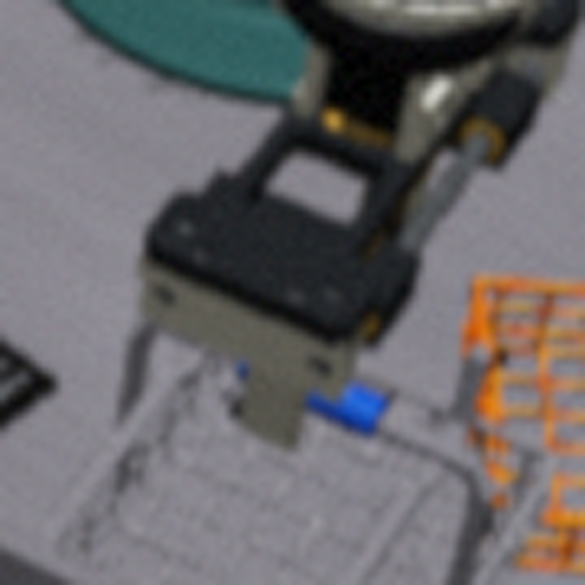

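Both views put the real fingertips 20–27 mm above the reported TCP: tip separation in the wrist picture gives 0.18 m from the camera, not 0.208. Going 25 mm deeper stays clear of the bar in either case.

Emit:
drive_tool --rows '[[[5, 0, 0], [0, 0, 0], 0.8], [[7, 0, 0], [0, 0, 0], 0.8], [[7, 0, 0], [0, 0, 0], 0.8], [[6, 0, 0], [0, 0, 0], 0.8], [[0, 0, 0], [0, 0, 0], 0.5]]'

```text
t: 6.83
tcp_pos: [0.4507, 0.2946, 0.1941]
eef_rot: [-0.127, 1.569, 0.125]
contact_force: [-0.1, -0.2, -0.3]
opening: 0.071
```

Emit:
drive_tool --rows '[[[0, 0, 0], [0, 0, 0], 0.3], [[0, 0, 0], [0, 0, 0], 0.3], [[0, 0, 0], [0, 0, 0], 0.2], [[0, 0, 0], [0, 0, 0], 0.1], [[0, 0, 0], [0, 0, 0], 0]]'

```text
t: 7.25
tcp_pos: [0.4513, 0.295, 0.1963]
eef_rot: [-0.126, 1.567, 0.126]
contact_force: [1.1, -0.2, -0.0]
opening: 0.0391
```

Emit:
drive_tool --rows '[[[0, 0, 0], [0, 0, 0], 0.0], [[0, 0, 0], [0, 0, 0], 0.0], [[0, 0, 0], [0, 0, 0], 0.0], [[0, 0, 0], [0, 0, 0], 0]]'

```text
t: 7.58
tcp_pos: [0.4512, 0.2949, 0.1961]
eef_rot: [-0.126, 1.567, 0.126]
contact_force: [0.6, -0.6, 0.0]
opening: 0.0152
```

```bash
python3 - <<'E'
from h import *
W=camera("wrist");save(W["color"],"w8.png",(170,150,470,380),2.6)
c=camera("scene");save(c["color"],"s8.png",(370,210,460,300),6.5);go([.4511,.2948,.221],9.3)
E
```

```text
t 7.68 pos [0.4512 0.2949 0.1961] zyaw 9.2 F [-0.6 -0.3  0.2] open 0.0148
 turn [-0.1 -0.  -0. ] shift now-axes [-24.9  -0.1  -0.1] after-turn axes [-24.9  -0.1  -0.1]
```

View pics/w8.png

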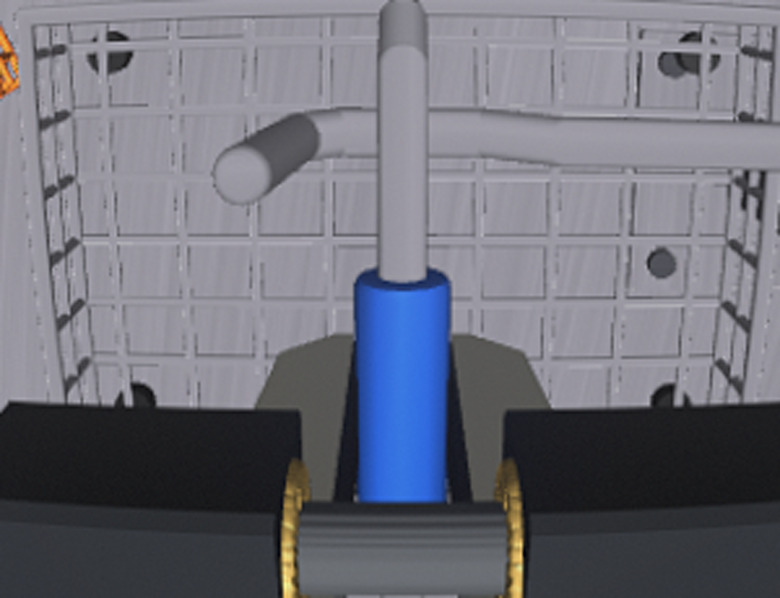

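View pics/s8.png

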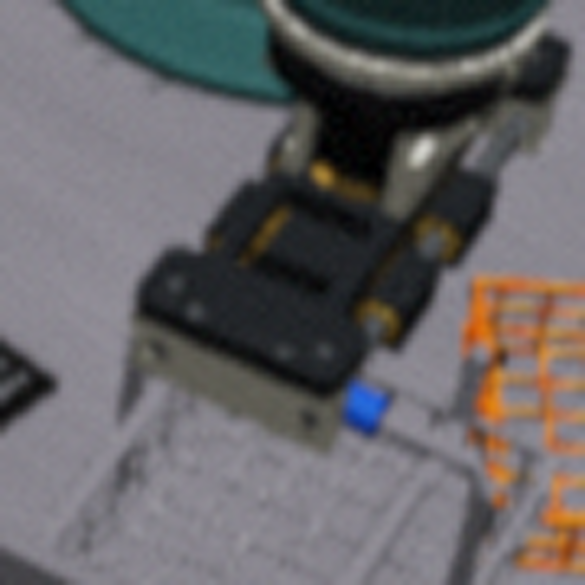

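Gripped: opening 14.8 mm on the 16 mm sleeve. Slow lift next.

Emit:
drive_tool --rows '[[[0, 0, 0], [0, 0, 0], 0], [[0, 0, 0], [0, 0, 0], 0], [[-3, 0, 0], [0, 0, 0], 0], [[-4, 0, 0], [0, 0, 0], 0], [[-4, 0, 0], [0, 0, 0], 0]]'

```text
t: 8.1
tcp_pos: [0.4511, 0.2948, 0.2071]
eef_rot: [-0.126, 1.568, 0.126]
contact_force: [0.5, -0.8, -3.6]
opening: 0.0154
```

Emit:
drive_tool --rows '[[[-6, 0, 0], [0, 0, 0], 0], [[-8, 0, 0], [0, 0, 0], 0], [[-8, 0, 0], [0, 0, 0], 0], [[-8, 0, 0], [0, 0, 0], 0], [[-8, 0, 0], [0, 0, 0], 0]]'

```text
t: 8.52
tcp_pos: [0.4513, 0.295, 0.2462]
eef_rot: [-0.126, 1.567, 0.126]
contact_force: [-0.9, 0.3, -4.0]
opening: 0.0153
```

```bash
python3 - <<'E'
from h import *
W=camera("wrist");save(W["color"],"w9.png")
c=camera("scene");save(c["color"],"s9.png",(340,200,480,400),3);go([.4511,.2948,.221],9.3)
E
```

```text
t 8.62 pos [0.4516 0.2952 0.2469] zyaw 9.2 F [ 0.9  0.2 -4.8] open 0.0155
 turn [-0.1  0.1 -0. ] shift now-axes [25.9 -0.3 -0.6] after-turn axes [25.9 -0.3 -0.6]
```

View pics/w9.png

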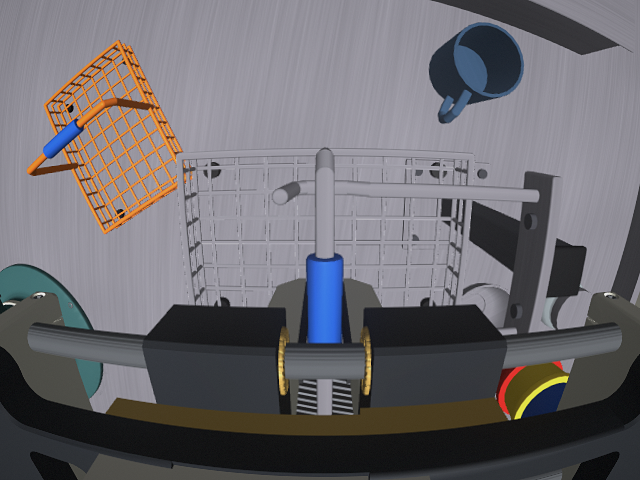

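View pics/s9.png

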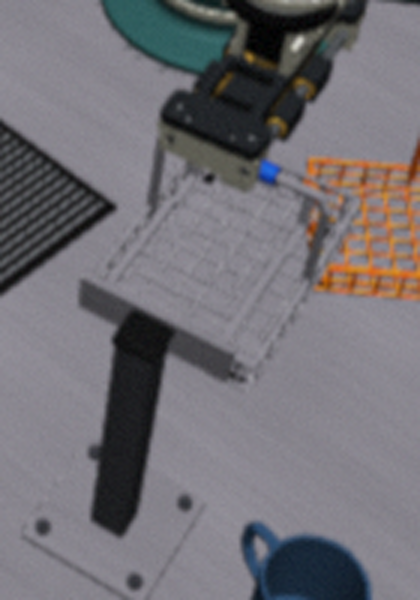

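Basket is off the seat, 50 mm up, hanging level, with weight about 4.6 N as expected. A bit higher, then out along tool −z.

Emit:
drive_tool --rows '[[[-6, 0, 0], [0, 0, 0], 0], [[-4, 0, 0], [0, 0, 0], 0], [[0, 0, -6], [0, 0, 0], 0], [[0, 0, -10], [0, 0, 0], 0], [[0, 0, -14], [0, 0, 0], 0]]'

```text
t: 9.03
tcp_pos: [0.4209, 0.2899, 0.2544]
eef_rot: [-0.126, 1.568, 0.126]
contact_force: [-0.7, 0.4, -4.9]
opening: 0.0151
```

Emit:
drive_tool --rows '[[[0, 0, -16], [0, 0, 0], 0], [[0, 0, -16], [0, 0, 0], 0], [[0, 0, -16], [0, 0, 0], 0], [[0, 0, -14], [0, 0, 0], 0], [[0, 0, -8], [0, 0, 0], 0]]'

```text
t: 9.45
tcp_pos: [0.3507, 0.2785, 0.255]
eef_rot: [-0.126, 1.567, 0.127]
contact_force: [-0.1, 0.1, -4.8]
opening: 0.0151
```

```bash
python3 - <<'E'
from h import *
go([.36,.1,.257],-4.3)
W=camera("wrist");save(W["color"],"w10.png")
E
```

```text
t 9.45 pos [0.3507 0.2785 0.255 ] zyaw 9.2 F [-0.1  0.1 -4.8] open 0.0151
 turn [13.5 -0.  -0. ] shift now-axes [  -2.1 -177.7  -19.4] after-turn axes [  -2.  -177.3   22.7]
```

View pics/w10.png

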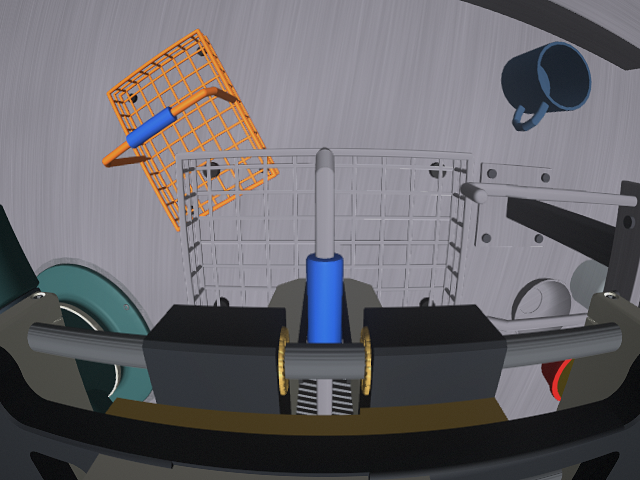

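Emit:
drive_tool --rows '[[[0, -10, 0], [0, 0, 0], 0], [[0, -18, 2], [0, 0, 0], 0], [[0, -22, 4], [1, 0, 0], 0], [[0, -22, 6], [1.5, 0, 0], 0], [[0, -22, 6], [1.5, 0, 0], 0]]'

```text
t: 9.92
tcp_pos: [0.3846, 0.187, 0.2548]
eef_rot: [-0.071, 1.57, 0.07]
contact_force: [-0.6, 0.4, -4.5]
opening: 0.0149
```

Emit:
drive_tool --rows '[[[0, -22, 6], [1.5, 0, 0], 0], [[0, -22, 6], [1.5, 0, 0], 0], [[0, -22, 8], [1.5, 0, 0], 0], [[0, -22, 8], [1.5, 0, 0], 0], [[0, -22, 8], [1.5, 0, 0], 0]]'

```text
t: 10.33
tcp_pos: [0.4247, 0.078, 0.2548]
eef_rot: [0.033, 1.571, -0.033]
contact_force: [0.2, -0.7, -3.4]
opening: 0.0148
```

```bash
python3 - <<'E'
from h import *
go([.457,0,.257],-4.3)
E
```

```text
t 10.33 pos [0.4247 0.078  0.2548] zyaw -2.4 F [ 0.2 -0.7 -3.4] open 0.0148
 turn [ 1.9 -0.   0. ] shift now-axes [ -2.2 -76.6  35.5] after-turn axes [ -2.2 -75.3  38. ]
```

Emit:
drive_tool --rows '[[[0, -20, 9], [1.5, 0, 0], 0], [[0, -20, 9], [0, 0, 0], 0], [[0, -18, 9], [0, 0, 0], 0], [[0, -12, 7], [0, 0, 0], 0], [[0, -6, 4], [0, 0, 0], 0]]'

```text
t: 10.75
tcp_pos: [0.4582, -0.0005, 0.2546]
eef_rot: [0.053, 1.571, -0.054]
contact_force: [0.2, -0.6, -4.4]
opening: 0.0154
```

```bash
python3 - <<'E'
from h import *
go([.457,0,.257],-4.3)
W=camera("wrist");save(W["color"],"w11.png")
c=camera("scene");save(c["color"],"s11.png",(220,150,460,350),3.2)
c=camera("top");save(c["color"],"t11.png",(250,180,400,320),4)
E
```

```text
t 10.75 pos [ 0.4582 -0.0005  0.2546] zyaw -3.9 F [ 0.2 -0.6 -4.4] open 0.0154
 turn [ 0.4 -0.   0. ] shift now-axes [-2.4  0.4 -1.2] after-turn axes [-2.4  0.4 -1.2]
```

View pics/w11.png

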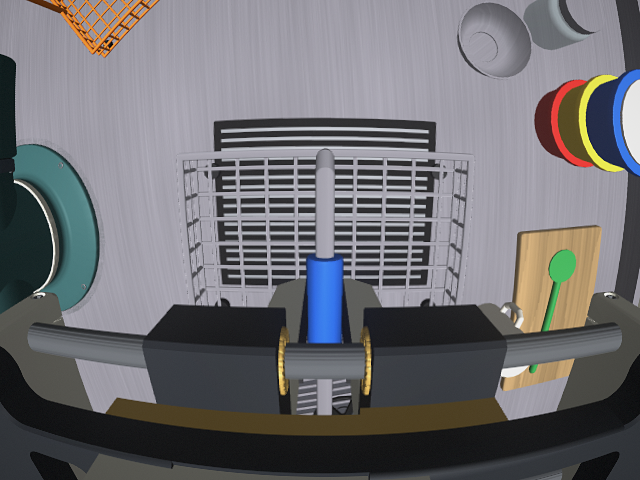

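View pics/s11.png

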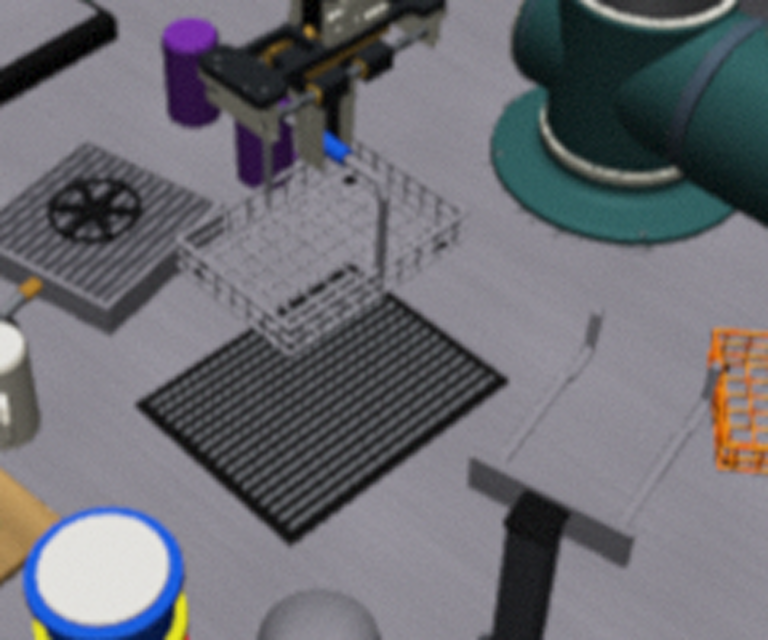

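```bash
python3 - <<'E'
from h import *
W=camera("wrist")
A=wplane(W,(215,122),.006);B=wplane(W,(435,122),.006);print(A.round(4),B.round(4),np.linalg.norm(A-B),np.degrees(np.arctan2(*(B-A)[1::-1])))
u=(B-A)/np.linalg.norm(B-A);y=np.array([-u[1],u[0],0]);print("mat centre",((A+B)/2-.105*y).round(4))
E
```

```text
[0.3323 0.1133 0.006 ] [0.5979 0.0956 0.006 ] 0.26616581579554716 -3.8099999943963883
mat centre [ 4.581e-01 -4.000e-04  6.000e-03]
```

Mat centre by the wrist camera is (0.458, 0.000), yaw −3.8°, so the basket is right over it. Lowering now: feet about 0.173, mat top 0.006.

Emit:
drive_tool --rows '[[[12, 0, 0], [0, 0, 0], 0], [[20, 0, 0], [0, 0, 0], 0], [[24, 0, 0], [0, 0, 0], 0], [[24, 0, 0], [0, 0, 0], 0], [[24, 0, 0], [0, 0, 0], 0]]'

```text
t: 11.37
tcp_pos: [0.4571, 0.0025, 0.1492]
eef_rot: [0.051, 1.57, -0.051]
contact_force: [1.4, -0.3, -4.5]
opening: 0.0154
```

Emit:
drive_tool --rows '[[[20, 0, 0], [0, 0, 0], 0], [[14, 0, 0], [0, 0, 0], 0], [[8, 0, 0], [0, 0, 0], 0], [[4, 0, 0], [0, 0, 0], 0], [[3, 0, 0], [0, 0, 0], 0]]'

```text
t: 11.78
tcp_pos: [0.4578, 0.0019, 0.1022]
eef_rot: [0.052, 1.57, -0.052]
contact_force: [0.0, -0.6, -4.2]
opening: 0.0153
```

Emit:
drive_tool --rows '[[[3, 0, 0], [0, 0, 0], 0], [[2, 0, 0], [0, 0, 0], 0], [[2, 0, 0], [0, 0, 0], 0], [[0, 0, 0], [0, 0, 0], 0]]'

```text
t: 12.12
tcp_pos: [0.4577, 0.0017, 0.0951]
eef_rot: [0.052, 1.57, -0.052]
contact_force: [0.2, -0.1, -4.3]
opening: 0.0152
```

```bash
python3 - <<'E'
from h import *
go([.458,0,.087],-4.3)
c=camera("scene");save(c["color"],"s12.png",(250,150,430,330),3.3)
E
```

```text
t 12.12 pos [0.4577 0.0017 0.0951] zyaw -3.8 F [ 0.2 -0.1 -4.3] open 0.0152
 turn [ 0.5  0.  -0. ] shift now-axes [ 8.1 -1.7  0.4] after-turn axes [ 8.1 -1.7  0.4]
```

View pics/s12.png

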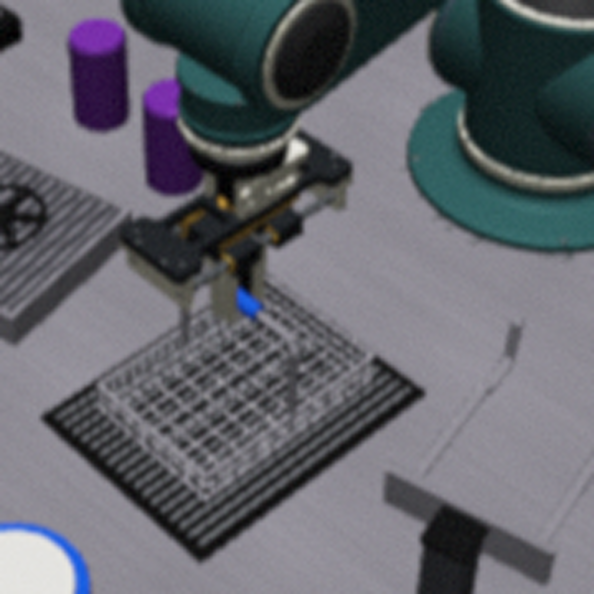

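Nearly down and inside the mat on all sides. Creep down until the weight comes off.

Emit:
drive_tool --rows '[[[2, 0, 0], [0, 0, 0], 0], [[2, 0, 0], [0, 0, 0], 0], [[2, 0, 0], [0, 0, 0], 0], [[0, 0, 0], [0, 0, 0], 0]]'

```text
t: 12.5
tcp_pos: [0.4575, 0.0017, 0.0886]
eef_rot: [0.052, 1.571, -0.052]
contact_force: [0.3, 0.6, -4.9]
opening: 0.0151
```

Emit:
drive_tool --rows '[[[1.5, 0, 0], [0, 0, 0], 0], [[0, 0, 0], [0, 0, 0], 0]]'

```text
t: 12.67
tcp_pos: [0.4577, 0.0017, 0.0875]
eef_rot: [0.052, 1.57, -0.052]
contact_force: [-0.8, 0.7, -3.8]
opening: 0.0153
```

Emit:
drive_tool --rows '[[[1, 0, 0], [0, 0, 0], 0], [[0, 0, 0], [0, 0, 0], 0]]'

```text
t: 12.83
tcp_pos: [0.4578, 0.0017, 0.0874]
eef_rot: [0.052, 1.57, -0.052]
contact_force: [-3.9, -0.3, 4.5]
opening: 0.015
```

Emit:
drive_tool --rows '[[[1, 0, 0], [0, 0, 0], 0], [[0, 0, 0], [0, 0, 0], 0]]'

```text
t: 13.0
tcp_pos: [0.4579, 0.0017, 0.0873]
eef_rot: [0.052, 1.569, -0.052]
contact_force: [-9.8, 0.4, 16.0]
opening: 0.0151
```

Emit:
drive_tool --rows '[[[1, 0, 0], [0, 0, 0], 0], [[0, 0, 0], [0, 0, 0], 0]]'

```text
t: 13.17
tcp_pos: [0.458, 0.0017, 0.0872]
eef_rot: [0.052, 1.569, -0.052]
contact_force: [-14.6, 1.3, 25.3]
opening: 0.015
```

Contact at TCP z 0.0874. Relax the preload by 2.5 mm, then open.

Emit:
drive_tool --rows '[[[-1.5, 0, 0], [0, 0, 0], 0], [[-1, 0, 0], [0, 0, 0], 0], [[0, 0, 0], [0, 0, 0], 0]]'

```text
t: 13.42
tcp_pos: [0.4579, 0.0017, 0.0874]
eef_rot: [0.052, 1.569, -0.052]
contact_force: [-1.8, 0.6, 3.0]
opening: 0.0149
```

Emit:
drive_tool --rows '[[[0, 0, 0], [0, 0, 0], 0.3], [[0, 0, 0], [0, 0, 0], 0.5], [[0, 0, 0], [0, 0, 0], 0.6], [[0, 0, 0], [0, 0, 0], 0.7], [[0, 0, 0], [0, 0, 0], 0.7]]'

```text
t: 13.83
tcp_pos: [0.4576, 0.0017, 0.087]
eef_rot: [0.052, 1.57, -0.052]
contact_force: [-0.8, 1.1, 0.4]
opening: 0.0439
```

Emit:
drive_tool --rows '[[[0, 0, 0], [0, 0, 0], 0.7], [[0, 0, 0], [0, 0, 0], 0.7], [[-10, 0, 0], [0, 0, 0], 0.7], [[-20, 0, 0], [0, 0, 0], 0.7], [[-30, 0, 0], [0, 0, 0], 0.7]]'

```text
t: 14.25
tcp_pos: [0.4566, 0.0018, 0.1465]
eef_rot: [0.052, 1.573, -0.052]
contact_force: [0.8, -0.7, -0.9]
opening: 0.0649
```

Emit:
drive_tool --rows '[[[-40, 0, 0], [0, 0, 0], 1], [[-40, 0, 0], [0, 0, 0], 1], [[-40, 0, 0], [0, 0, 0], 1], [[-40, 0, 0], [0, 0, 0], 1], [[0, 0, 0], [0, 0, 0], 1]]'

```text
t: 14.67
tcp_pos: [0.4586, 0.0017, 0.3159]
eef_rot: [0.052, 1.561, -0.052]
contact_force: [-0.1, 0.1, 0.9]
opening: 0.0913
```

```bash
python3 - <<'E'
from h import *
go([.458,0,.3],-4.3)
W=camera("wrist");save(W["color"],"w13.png")
E
```

```text
t 14.67 pos [0.4586 0.0017 0.3159] zyaw -3.8 F [-0.1  0.1  0.9] open 0.0913
 turn [ 0.5  0.6 -0. ] shift now-axes [15.8 -1.7 -0.7] after-turn axes [15.9 -1.7 -0.5]
```

View pics/w13.png

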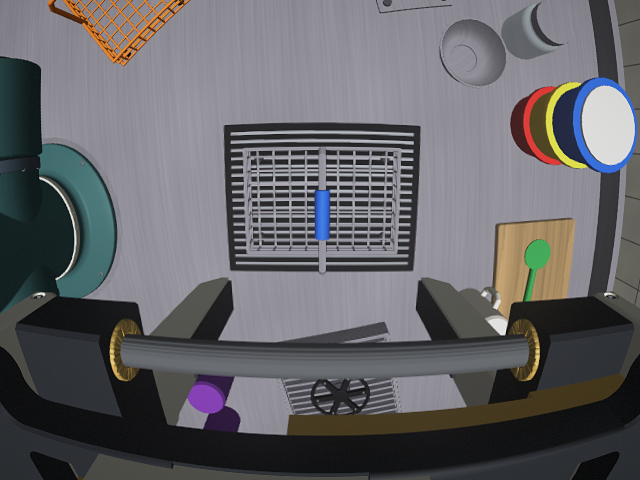

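Basket stands centred on the mat in the wrist view (basket 245–400, mat 225–418), released. On to the mug.

```bash
python3 - <<'E'
from h import *
go([.676,-.18,.30],0)
W=camera("wrist");hsv=cv2.cvtColor(W["color"],cv2.COLOR_RGB2HSV);h,s,v=cv2.split(hsv)
m=(h>105)&(h<125)&(s>150)&(v>80);
for k in comps(m,100)[:3]:print(k,wplane(W,k[1],.131).round(4))
E
```

```text
t 14.72 pos [0.4584 0.0017 0.312 ] zyaw -3.8 F [-0.4  0.6 -1.4] open 0.0924
 turn [-3.8  0.4  0. ] shift now-axes [  13.5 -166.9  229.1] after-turn axes [  12.  -181.7  217.6]
(1401, [600.2, 124.4], [575, 77, 65, 97]) [0.8058 0.0992 0.131 ]
(713, [322.6, 214.9], [315, 190, 16, 51]) [0.4575 0.0019 0.131 ]
```

Emit:
drive_tool --rows '[[[0, -20, 27], [0, 0, 0], 1], [[0, -23, 32], [0, 0, 0], 1], [[0, -23, 32], [0, 0, 0], 1], [[0, -23, 32], [0, 0, 0], 1], [[0, -23, 32], [0, 0, 0], 1]]'

```text
t: 15.18
tcp_pos: [0.6058, -0.1217, 0.3057]
eef_rot: [0.052, 1.572, -0.052]
contact_force: [-0.4, -0.1, 0.8]
opening: 0.0928
```

Emit:
drive_tool --rows '[[[0, -23, 32], [0, 0, 0], 1], [[0, -20, 28], [0, 0, 0], 1], [[0, -12, 14], [0, 0, 0], 1], [[0, 0, 0], [0, 0, 0], 1]]'

```text
t: 15.52
tcp_pos: [0.6764, -0.1824, 0.3034]
eef_rot: [0.054, 1.575, -0.053]
contact_force: [-1.1, -1.4, -0.8]
opening: 0.0933
```

```bash
python3 - <<'E'
from h import *
go([.676,-.18,.30],0)
W=camera("wrist");save(W["color"],"w14.png")
h,s,v=cv2.split(cv2.cvtColor(W["color"],cv2.COLOR_RGB2HSV))
m=(s<40)&(v>195)
for k in comps(m,200)[:3]:print(k,wplane(W,k[1],.105).round(4))
save(W["color"],"w14z.png",(260,150,400,290),5)
E
```

```text
t 15.52 pos [ 0.6764 -0.1824  0.3034] zyaw -3.9 F [-1.1 -1.4 -0.8] open 0.0933
 turn [-3.9 -0.3 -0.1] shift now-axes [ 3.4  2.4 -0.6] after-turn axes [ 3.4  2.4 -0.4]
(1958, [325.1, 211.4], [300, 187, 51, 49]) [ 0.6761 -0.1816  0.105 ]
```

View pics/w14.png

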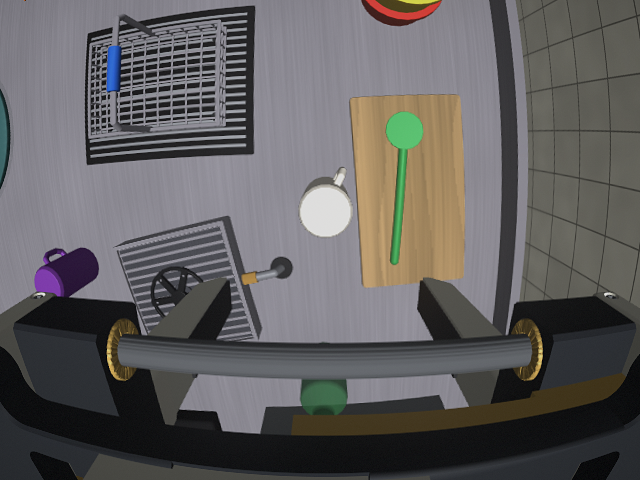

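View pics/w14z.png

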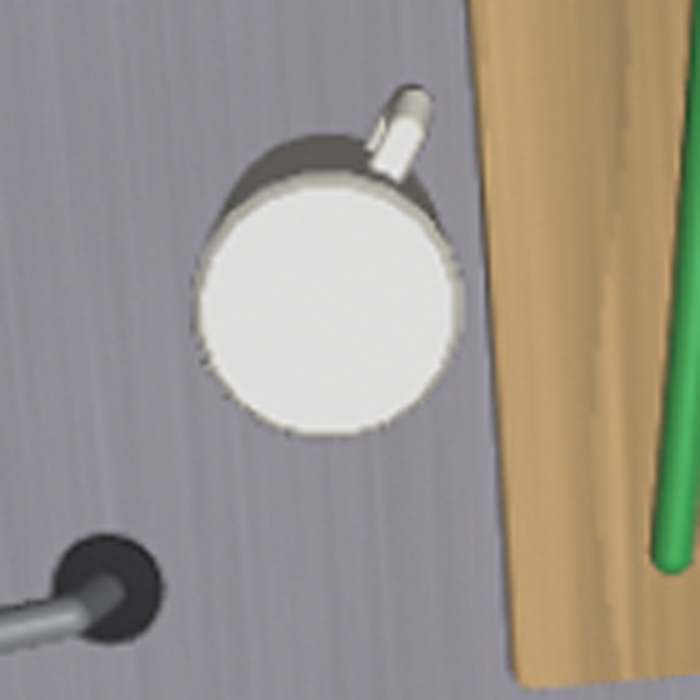

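```bash
python3 - <<'E'
from h import *
W=camera("wrist");m=np.array([.6761,-.1816])
for z in(.05,.07):
    P=wplane(W,(342,170),z)[:2]-m;print(z,np.linalg.norm(P).round(4),np.degrees(np.arctan2(P[1],P[0])).round(1))
P=wplane(W,(260+105/5,150+585/5),.0);print(P)
E
```

```text
0.05 0.0463 61.3
0.07 0.0472 63.0
[ 0.60586267 -0.27538859  0.        ]
```

Mug foot is at (0.6761, −0.1816) with both earlier views averaging the same. The handle points to yaw ≈62°, so jaws should lie at −28°: turn +24°, then descend.

Emit:
drive_tool --rows '[[[0, 0, 0], [6, 0, 0], 1], [[10, 0, 0], [6, 0, 0], 1], [[20, 0, 0], [6, 0, 0], 1], [[25, 0, 0], [6, 0, 0], 1], [[10, 0, 0], [0, 0, 0], 1]]'

```text
t: 16.03
tcp_pos: [0.6736, -0.1788, 0.2392]
eef_rot: [0.384, 1.539, -0.384]
contact_force: [-0.1, 0.3, -0.3]
opening: 0.093
```

Emit:
drive_tool --rows '[[[0, 0, 0], [0, 0, 0], 1]]'

```text
t: 16.12
tcp_pos: [0.6737, -0.179, 0.2396]
eef_rot: [0.378, 1.541, -0.377]
contact_force: [-0.2, -0.5, 0.8]
opening: 0.0931
```

```bash
python3 - <<'E'
from h import *
go([.6761,-.1816,.043],-28)
W=camera("wrist");save(W["color"],"w15.png",(180,120,480,340),2.6)
h,s,v=cv2.split(cv2.cvtColor(W["color"],cv2.COLOR_RGB2HSV))
m=(s<40)&(v>195)
for k in comps(m,200)[:3]:print(k,wplane(W,k[1],.105).round(4))
E
```

```text
t 16.12 pos [ 0.6737 -0.179   0.2396] zyaw -27.6 F [-0.2 -0.5  0.8] open 0.0931
 turn [ 0.4 -0.2  0. ] shift now-axes [196.6  -1.    4.1] after-turn axes [196.6  -1.1   3.3]
(2701, [329.8, 225.7], [300, 197, 60, 58]) [ 0.6765 -0.1819  0.105 ]
```

View pics/w15.png

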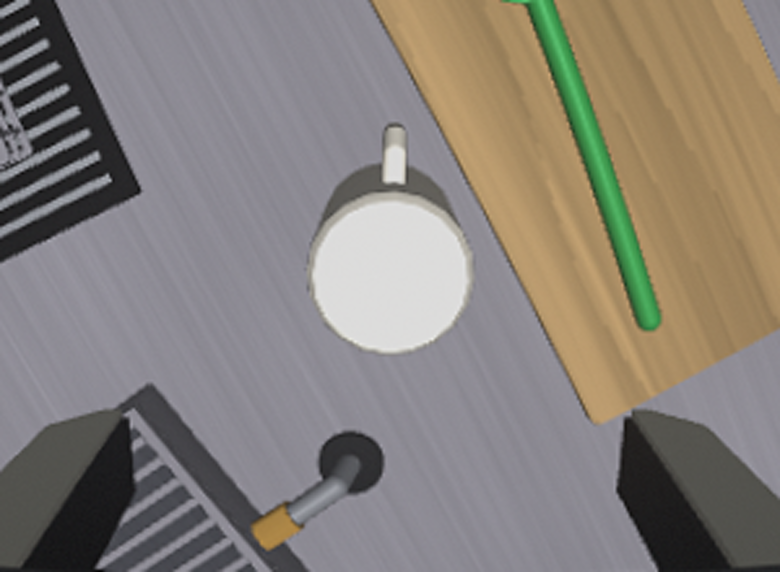

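Handle points straight up in the tool's view, so the jaws lie across the mug's x. Down.

Emit:
drive_tool --rows '[[[25, -1, 4], [0, 0, 0], 1], [[35, 0, 0], [0, 0, 0], 1], [[35, 0, 0], [0, 0, 0], 1], [[30, 0, 0], [0, 0, 0], 1], [[15, 0, 0], [0, 0, 0], 1]]'

```text
t: 16.58
tcp_pos: [0.6774, -0.1824, 0.0998]
eef_rot: [0.378, 1.54, -0.378]
contact_force: [-0.2, -0.7, -0.7]
opening: 0.0932
```

Emit:
drive_tool --rows '[[[0, 0, 0], [0, 0, 0], 1]]'

```text
t: 16.67
tcp_pos: [0.6772, -0.1824, 0.0998]
eef_rot: [0.379, 1.541, -0.379]
contact_force: [0.1, -0.3, -0.0]
opening: 0.0931
```

```bash
python3 - <<'E'
from h import *
go([.6763,-.1818,.043],-28)
W=camera("wrist");save(W["color"],"w16.png",(180,120,480,360),2.6)
h,s,v=cv2.split(cv2.cvtColor(W["color"],cv2.COLOR_RGB2HSV))
m=(s<40)&(v>195)
for k in comps(m,200)[:3]:print(k,wplane(W,k[1],.105).round(4))
E
```

```text
t 16.67 pos [ 0.6772 -0.1824  0.0998] zyaw -27.7 F [ 0.1 -0.3 -0. ] open 0.0931
 turn [ 0.3 -0.2  0. ] shift now-axes [56.9  0.1 -0.9] after-turn axes [56.8  0.1 -1.1]
(7003, [323.9, 278.5], [275, 233, 98, 92]) [ 0.6765 -0.1813  0.105 ]
(226, [327.2, 205.0], [322, 194, 11, 22]) [ 0.6968 -0.1463  0.105 ]
```

View pics/w16.png

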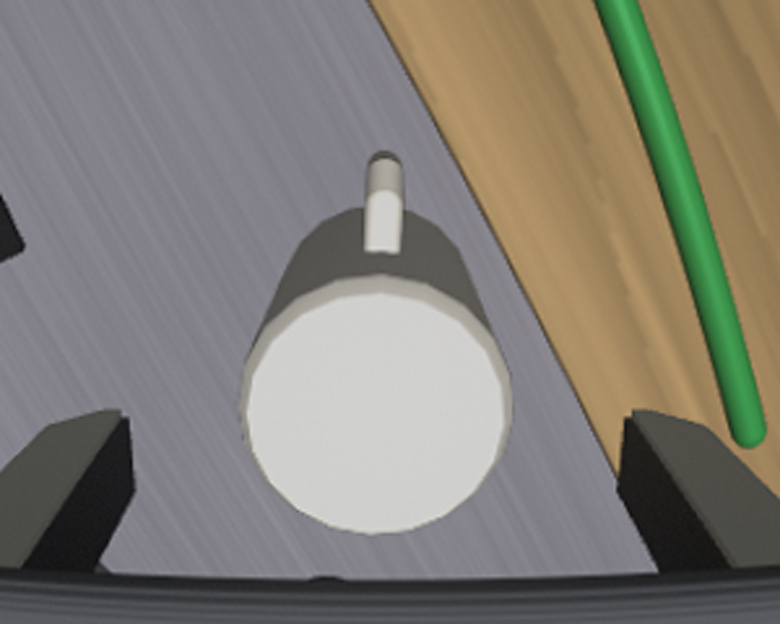

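Emit:
drive_tool --rows '[[[15, 0, -1], [0, 0, 0], 1], [[15, 0, 0], [0, 0, 0], 1], [[15, 0, 0], [0, 0, 0], 1], [[12, 0, 0], [0, 0, 0], 1], [[0, 0, 0], [0, 0, 0], 0.7]]'

```text
t: 17.13
tcp_pos: [0.676, -0.182, 0.0415]
eef_rot: [0.381, 1.541, -0.38]
contact_force: [0.5, -0.1, 0.4]
opening: 0.0898
```

Emit:
drive_tool --rows '[[[0, 0, 0], [0, 0, 0], 0.6], [[0, 0, 0], [0, 0, 0], 0.5], [[0, 0, 0], [0, 0, 0], 0.4], [[0, 0, 0], [0, 0, 0], 0.3], [[0, 0, 0], [0, 0, 0], 0.3]]'

```text
t: 17.55
tcp_pos: [0.6775, -0.1824, 0.0457]
eef_rot: [0.38, 1.536, -0.38]
contact_force: [-0.6, 0.5, 2.2]
opening: 0.0583
```

Emit:
drive_tool --rows '[[[0, 0, 0], [0, 0, 0], 0], [[0, 0, 0], [0, 0, 0], 0]]'

```text
t: 17.72
tcp_pos: [0.6776, -0.1825, 0.0457]
eef_rot: [0.38, 1.536, -0.38]
contact_force: [-1.0, 0.3, 4.7]
opening: 0.0587
```

```bash
python3 - <<'E'
from h import *
go([.4638,-.2955,.11],-28)
c=camera("scene");save(c["color"],"s17.png",(140,190,300,320),4.5)
E
```

```text
t 17.72 pos [ 0.6776 -0.1825  0.0457] zyaw -27.8 F [-1.   0.3  4.7] open 0.0587
 turn [ 0.2  0.  -0. ] shift now-axes [ -64.5 -199.7 -136.3] after-turn axes [ -64.3 -200.2 -135.7]
```

View pics/s17.png

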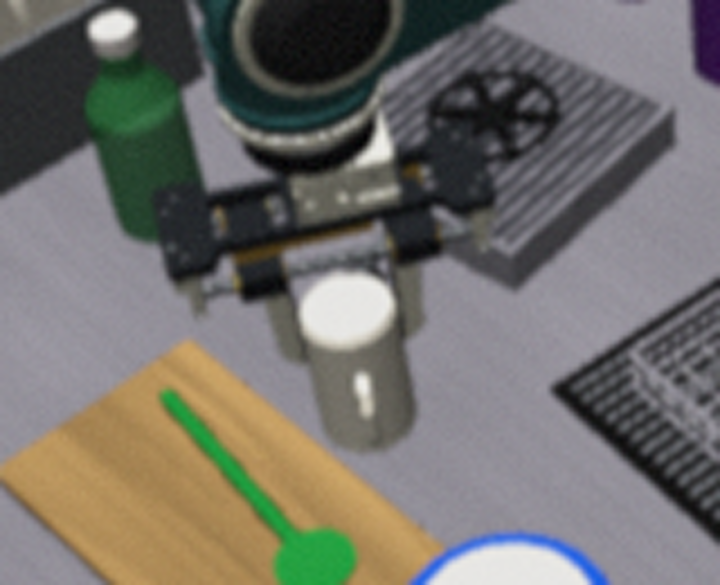

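Emit:
drive_tool --rows '[[[-3, 0, 0], [0, 0, 0], 0], [[-6, 0, 0], [0, 0, 0], 0], [[-12, 0, 0], [0, 0, 0], 0], [[-20, 0, 0], [0, 0, 0], 0], [[-25, 0, 0], [0, 0, 0], 0]]'

```text
t: 18.18
tcp_pos: [0.6765, -0.1821, 0.111]
eef_rot: [0.381, 1.54, -0.38]
contact_force: [1.0, 0.3, -4.1]
opening: 0.0584
```

Emit:
drive_tool --rows '[[[-25, 0, 0], [0, 0, 0], 0], [[-25, 0, 0], [0, 0, 0], 0], [[-15, 0, 0], [0, 0, 0], 0], [[-5, 0, 0], [0, 0, 0], 0], [[0, 0, 0], [0, 0, 0], 0]]'

```text
t: 18.6
tcp_pos: [0.6777, -0.1825, 0.1824]
eef_rot: [0.38, 1.535, -0.38]
contact_force: [-0.1, -1.1, -4.3]
opening: 0.0585
```

```bash
python3 - <<'E'
from h import *
go([.428,-.365,.18],-28)
W=camera("wrist");save(W["color"],"w18.png")
E
```

```text
t 18.6 pos [ 0.6777 -0.1825  0.1824] zyaw -27.8 F [-0.1 -1.1 -4.3] open 0.0585
 turn [ 0.2  0.1 -0. ] shift now-axes [   2.  -277.9 -135.8] after-turn axes [   2.4 -278.4 -134.7]
```

View pics/w18.png

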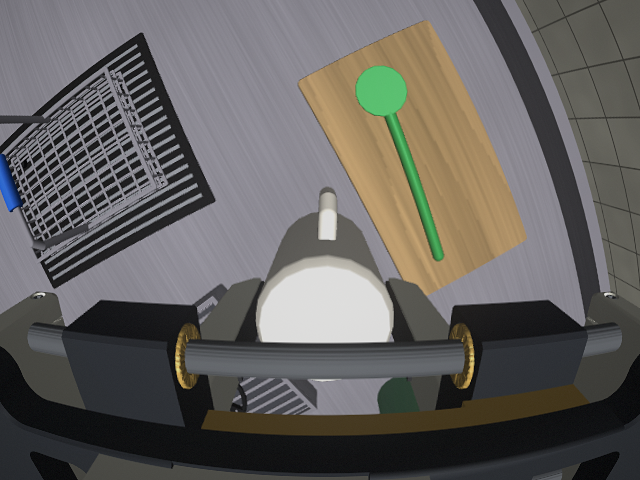

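Emit:
drive_tool --rows '[[[0, 0, -15], [0, 0, 0], 0], [[0, 0, -25], [0, 0, 0], 0], [[0, -8, -28], [0, 0, 0], 0], [[0, -15, -28], [0, 0, 0], 0], [[0, -20, -25], [0, 0, 0], 0]]'

```text
t: 19.07
tcp_pos: [0.5484, -0.1628, 0.1785]
eef_rot: [0.38, 1.541, -0.379]
contact_force: [-0.1, -0.3, -1.7]
opening: 0.0587
```

Emit:
drive_tool --rows '[[[0, -28, -15], [0, 0, 0], 0], [[0, -30, 0], [0, 0, 0], 0], [[0, -30, 0], [0, 0, 0], 0], [[0, -30, 0], [0, 0, 0], 0], [[0, -30, 0], [0, 0, 0], 0]]'

```text
t: 19.48
tcp_pos: [0.4665, -0.2886, 0.1792]
eef_rot: [0.381, 1.539, -0.38]
contact_force: [1.2, -0.0, -3.0]
opening: 0.0585
```

Emit:
drive_tool --rows '[[[0, -30, 0], [0, 0, 0], 0], [[0, -28, 0], [0, 0, 0], 0], [[0, -18, 0], [0, 0, 0], 0], [[0, -10, 0], [0, 0, 0], 0], [[0, 0, 0], [0, 0, 0], 0]]'

```text
t: 19.9
tcp_pos: [0.4267, -0.3649, 0.1794]
eef_rot: [0.383, 1.539, -0.381]
contact_force: [0.2, 0.5, -2.8]
opening: 0.0585
```

```bash
python3 - <<'E'
from h import *
go([.4655,-.295,.18],-28)
W=camera("wrist");save(W["color"],"w19.png");save(W["color"],"w19z.png",(180,100,460,280),2.8)
E
```

```text
t 19.9 pos [ 0.4267 -0.3649  0.1794] zyaw -27.9 F [ 0.2  0.5 -2.8] open 0.0585
 turn [ 0.1 -0.1 -0. ] shift now-axes [-0.5 80.   1.5] after-turn axes [-0.6 80.   1.4]
```

View pics/w19.png

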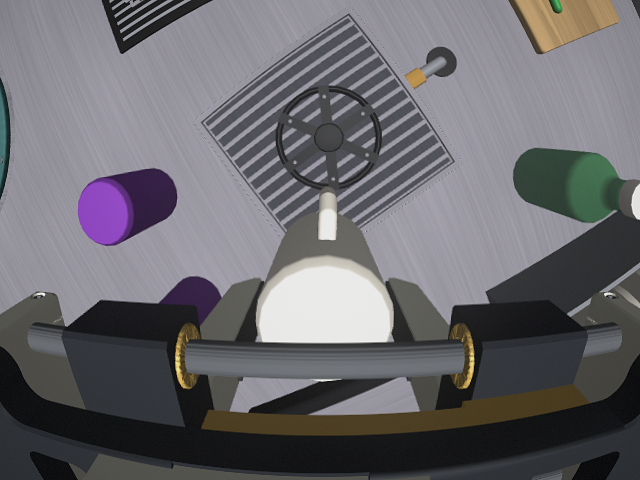

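View pics/w19z.png

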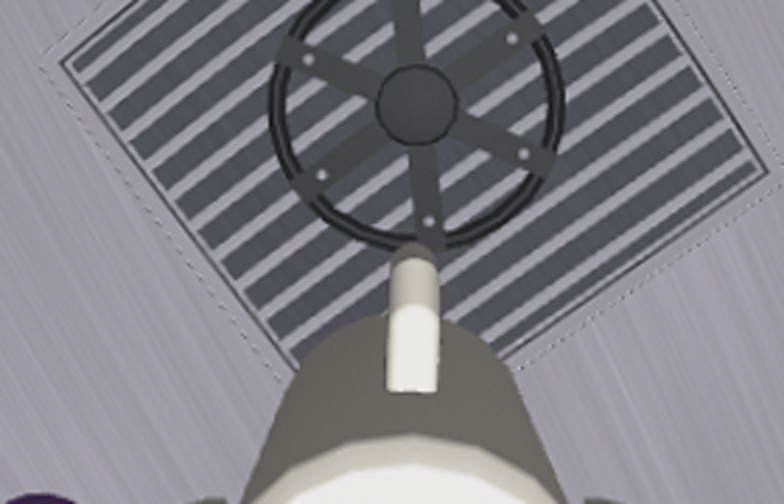

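```bash
python3 - <<'E'
from h import *
W=camera("wrist");v=wplane(W,(329,137.3),.052);print("valve",v.round(4), "diam",np.linalg.norm(wplane(W,(277,137),.052)-wplane(W,(382,137),.052)).round(4))
p,R,s=tool()
# mug foot edges visible at widest row ~ (257,318),(393,318)
a=wplane(W,(257,318),p[2]-.0457+.105);b=wplane(W,(393,318),p[2]-.0457+.105);print("foot mid",((a+b)/2).round(4),np.linalg.norm(a-b).round(4), "tool-axes off mm",(R.T@((a+b)/2-p)*1e3).round(1))
f=wplane(W,(325,258),p[2]-.0457+.105);print("front edge tool y",(R.T@(f-p)*1e3).round(1))
go([v[0],v[1],.18],-28)
E
```

```text
valve [ 0.4667 -0.2961  0.052 ] diam 0.0906
foot mid [ 0.4285 -0.3606  0.2394] 0.0558 tool-axes off mm [-59.3   2.9  -0.8]
front edge tool y [-59.3  28.8  -0.8]
t 20.0 pos [ 0.4278 -0.3634  0.1801] zyaw -27.8 F [-0.6  0.5 -2.5] open 0.0586
 turn [ 0.2 -0.1 -0. ] shift now-axes [ 0.1 77.7  3. ] after-turn axes [ 0.1 77.7  2.7]
```

Valve hub is at (329,137), giving (0.4667, −0.2961); ring measures 91 mm against the nominal 92. Over it, then down.

Emit:
drive_tool --rows '[[[0, 15, 1], [0, 0, 0], 0], [[0, 25, 1], [0, 0, 0], 0], [[0, 22, 1], [0, 0, 0], 0], [[0, 12, 0], [0, 0, 0], 0], [[0, 4, 0], [0, 0, 0], 0]]'

```text
t: 20.42
tcp_pos: [0.4679, -0.2941, 0.1809]
eef_rot: [0.378, 1.538, -0.378]
contact_force: [-1.0, 0.5, -3.0]
opening: 0.0585
```

Emit:
drive_tool --rows '[[[15, 0, 0], [0, 0, 0], 0], [[20, 0, 0], [0, 0, 0], 0], [[20, 0, 0], [0, 0, 0], 0], [[15, 0, 0], [0, 0, 0], 0], [[3, 0, 0], [0, 0, 0], 0]]'

```text
t: 20.83
tcp_pos: [0.4652, -0.2961, 0.1039]
eef_rot: [0.382, 1.541, -0.38]
contact_force: [-0.9, 0.0, -3.8]
opening: 0.0587
```

```bash
python3 - <<'E'
from h import *
go([.4667,-.2961,.09],-28)
c=camera("scene");save(c["color"],"s20.png",(180,150,320,270),5)
E
```

```text
t 20.83 pos [ 0.4652 -0.2961  0.1039] zyaw -27.8 F [-0.9  0.  -3.8] open 0.0587
 turn [ 0.2 -0.3 -0. ] shift now-axes [13.9  0.7  1.4] after-turn axes [13.9  0.7  1.3]
```

View pics/s20.png

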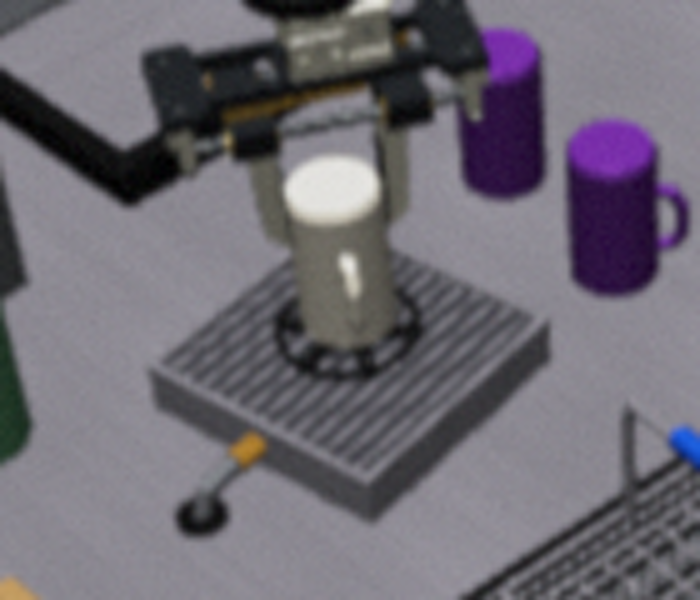

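Centred, just above the valve. Pressing in small steps.

Emit:
drive_tool --rows '[[[3, 0, 1], [0, 0, 0], 0], [[3, 0, 0], [0, 0, 0], 0], [[3, 0, 0], [0, 0, 0], 0], [[3, 0, 0], [0, 0, 0], 0]]'

```text
t: 21.22
tcp_pos: [0.468, -0.2972, 0.0965]
eef_rot: [0.38, 1.536, -0.381]
contact_force: [-0.7, -0.1, 2.2]
opening: 0.0584
```

Emit:
drive_tool --rows '[[[2, 0, 0], [0, 0, 0], 0], [[2, 0, 0], [0, 0, 0], 0]]'

```text
t: 21.38
tcp_pos: [0.468, -0.2972, 0.0927]
eef_rot: [0.38, 1.536, -0.381]
contact_force: [-1.3, -0.1, 4.6]
opening: 0.0586
```

Emit:
drive_tool --rows '[[[2, 0, 0], [0, 0, 0], 0], [[2, 0, 0], [0, 0, 0], 0], [[2, 0, 0], [0, 0, 0], 0], [[0, 0, 0], [0, 0, 0], 0]]'

```text
t: 21.72
tcp_pos: [0.468, -0.2971, 0.0866]
eef_rot: [0.38, 1.536, -0.381]
contact_force: [-1.1, -0.2, 7.0]
opening: 0.0585
```

Emit:
drive_tool --rows '[[[1, 0, 0], [0, 0, 0], 0], [[0, 0, 0], [0, 0, 0], 0]]'

```text
t: 21.88
tcp_pos: [0.468, -0.2971, 0.0858]
eef_rot: [0.38, 1.536, -0.381]
contact_force: [-1.4, 0.8, 8.2]
opening: 0.0587
```

Emit:
drive_tool --rows '[[[1, 0, 0], [0, 0, 0], 0], [[0, 0, 0], [0, 0, 0], 0]]'

```text
t: 22.05
tcp_pos: [0.468, -0.2972, 0.0855]
eef_rot: [0.38, 1.536, -0.381]
contact_force: [-5.0, 1.3, 13.4]
opening: 0.0585
```

Emit:
drive_tool --rows '[[[1, 0, 0], [0, 0, 0], 0], [[0, 0, 0], [0, 0, 0], 0]]'

```text
t: 22.22
tcp_pos: [0.4681, -0.2973, 0.0855]
eef_rot: [0.379, 1.535, -0.381]
contact_force: [-8.4, 3.6, 21.4]
opening: 0.0583
```

Bottomed out: z is stuck at 0.0855 while force climbs. Hold for over a second.

Emit:
drive_tool --rows '[[[0, 0, 0], [0, 0, 0], 0], [[0, 0, 0], [0, 0, 0], 0], [[0, 0, 0], [0, 0, 0], 0], [[0, 0, 0], [0, 0, 0], 0], [[0, 0, 0], [0, 0, 0], 0]]'

```text
t: 22.63
tcp_pos: [0.4681, -0.2973, 0.0854]
eef_rot: [0.379, 1.535, -0.381]
contact_force: [-7.9, 3.7, 22.6]
opening: 0.0585
```

```bash
python3 - <<'E'
from h import *
c=camera("scene");save(c["color"],"s21.png",(180,150,320,270),5)
c=camera("top");save(c["color"],"t21.png",(350,190,470,310),5)
go([.4667,-.2961,.0855])
E
```

```text
t 22.73 pos [ 0.4681 -0.2973  0.0854] zyaw -27.8 F [-8.8  4.2 21.9] open 0.0588
 turn [-0.   0.1  0. ] shift now-axes [-0.1  0.4 -1.8] after-turn axes [-0.1  0.4 -1.8]
```

View pics/s21.png

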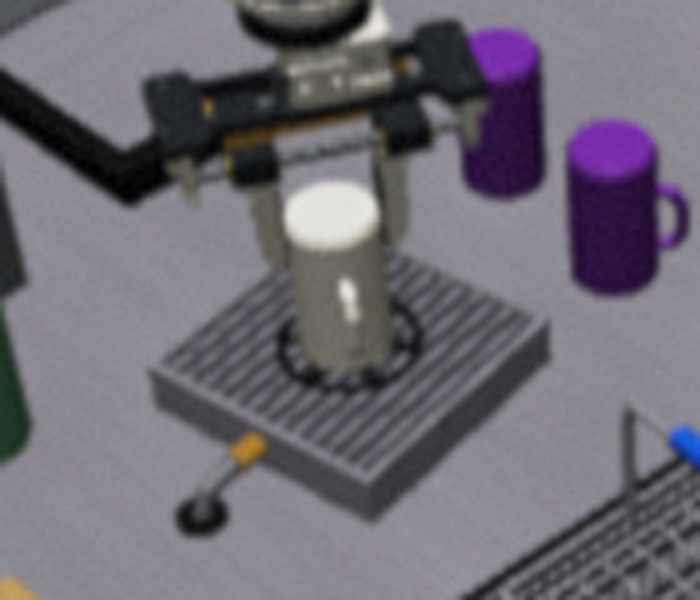

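Emit:
drive_tool --rows '[[[0, 0, 0], [0, 0, 0], 0], [[0, 0, 0], [0, 0, 0], 0], [[0, 0, 0], [0, 0, 0], 0], [[0, 0, 0], [0, 0, 0], 0], [[0, 0, 0], [0, 0, 0], 0]]'

```text
t: 23.15
tcp_pos: [0.4681, -0.2973, 0.0855]
eef_rot: [0.379, 1.535, -0.381]
contact_force: [-9.3, 4.3, 21.7]
opening: 0.0584
```

Emit:
drive_tool --rows '[[[0, 0, 0], [0, 0, 0], 0], [[0, 0, 0], [0, 0, 0], 0], [[0, 0, 0], [0, 0, 0], 0], [[0, 0, 0], [0, 0, 0], 0], [[0, 0, 0], [0, 0, 0], 0]]'

```text
t: 23.57
tcp_pos: [0.4681, -0.2973, 0.0854]
eef_rot: [0.379, 1.535, -0.381]
contact_force: [-8.1, 2.7, 22.1]
opening: 0.0586
```

Held about 1.35 s at full depth, mug upright on the valve. Lift and swing to the basket's far side (handle pointing in under the bar).

Emit:
drive_tool --rows '[[[-4, 0, 0], [0, 0, 0], 0], [[-6, 0, 0], [0, 0, 0], 0], [[-10, 0, 0], [0, 0, 0], 0], [[-20, 0, 0], [0, 0, 0], 0], [[-25, 0, 0], [0, 0, 0], 0]]'

```text
t: 23.98
tcp_pos: [0.4669, -0.2962, 0.1472]
eef_rot: [0.381, 1.54, -0.379]
contact_force: [0.7, 0.5, -2.3]
opening: 0.0583
```

Emit:
drive_tool --rows '[[[-25, 0, 0], [0, 0, 0], 0], [[-25, 0, 0], [0, 0, 0], 0], [[-20, 0, 0], [0, 0, 0], 0], [[-5, 0, 0], [0, 0, 0], 0], [[0, 0, 0], [0, 0, 0], 0]]'

```text
t: 24.4
tcp_pos: [0.4681, -0.297, 0.2241]
eef_rot: [0.38, 1.535, -0.381]
contact_force: [-0.9, 1.0, -4.3]
opening: 0.0588
```

```bash
python3 - <<'E'
from h import *
go([.5186,-.0024,.225],80)
print(read_state()["joint_pos"].round(2))
c=camera("scene");save(c["color"],"s22.png",(180,120,400,300),3.5)
E
```

```text
t 24.4 pos [ 0.4681 -0.297   0.2241] zyaw -27.8 F [-0.9  1.  -4.3] open 0.0588
 turn [-1.078e+02  1.000e-01  1.000e-01] shift now-axes [ -1.1 284.2 -92.7] after-turn axes [ -0.9   1.4 298.9]
[-0.61 -0.16  1.66  0.    1.64 -0.13]
```

View pics/s22.png

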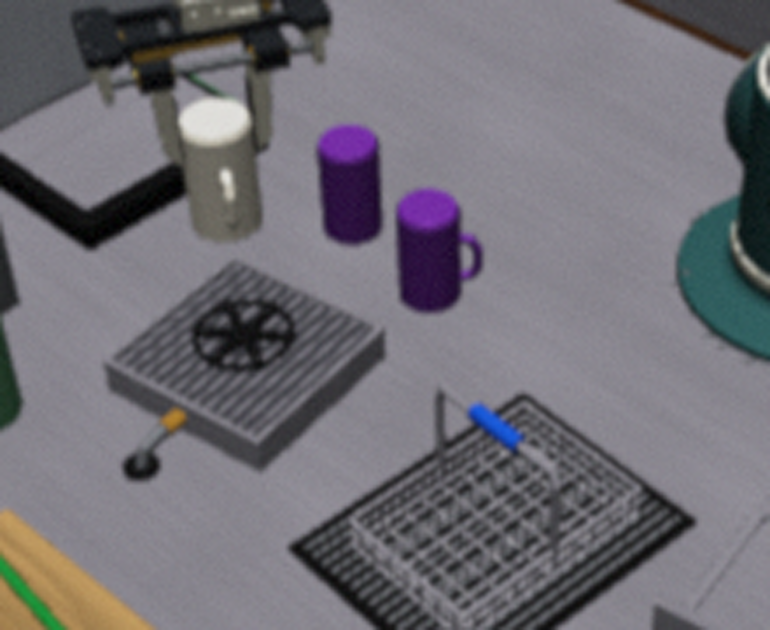

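Emit:
drive_tool --rows '[[[0, 0, 0], [-5, 0, 0], 0], [[0, 0, 0], [-7, 0, 0], 0], [[0, 0, 0], [-7, 0, 0], 0], [[0, 0, 0], [-7, 0, 0], 0], [[0, 0, 0], [-7, 0, 0], 0]]'

```text
t: 24.87
tcp_pos: [0.4672, -0.2965, 0.2206]
eef_rot: [-0.075, 1.572, 0.078]
contact_force: [-0.2, -0.5, -3.3]
opening: 0.0584
```

Emit:
drive_tool --rows '[[[0, 0, 0], [-7, 0, 0], 0], [[0, 0, 0], [-7, 0, 0], 0], [[0, 0, 0], [-7, 0, 0], 0], [[0, 0, 0], [-7, 0, 0], 0], [[0, 0, 0], [-7, 0, 0], 0]]'

```text
t: 25.28
tcp_pos: [0.4673, -0.2965, 0.2207]
eef_rot: [-0.552, 1.501, 0.556]
contact_force: [1.0, 0.7, -2.9]
opening: 0.0586
```

Emit:
drive_tool --rows '[[[0, 0, 0], [-7, 0, 0], 0], [[0, 0, 0], [-7, 0, 0], 0], [[0, 0, 0], [-7, 0, 0], 0], [[0, 0, 10], [-7, 0, 0], 0], [[0, 0, 18], [-7, 0, 0], 0]]'

```text
t: 25.7
tcp_pos: [0.4785, -0.2718, 0.2205]
eef_rot: [-1.018, 1.32, 1.023]
contact_force: [0.2, 0.2, -3.1]
opening: 0.0585
```

Emit:
drive_tool --rows '[[[0, 0, 25], [-5, 0, 0], 0], [[0, 0, 30], [0, 0, 0], 0], [[0, 0, 30], [0, 0, 0], 0], [[0, 0, 30], [0, 0, 0], 0], [[0, 0, 30], [0, 0, 0], 0]]'

```text
t: 26.12
tcp_pos: [0.5054, -0.1274, 0.2208]
eef_rot: [-1.08, 1.287, 1.084]
contact_force: [0.5, 0.4, -2.6]
opening: 0.0583
```

```bash
python3 - <<'E'
from h import *
go([.5186,-.0024,.225],80)
E
```

```text
t 26.12 pos [ 0.5054 -0.1274  0.2208] zyaw 80.2 F [ 0.5  0.4 -2.6] open 0.0583
 turn [ 0.2  0.  -0.2] shift now-axes [ -4.1   8.3 125.4] after-turn axes [ -4.2   8.8 125.4]
```

Emit:
drive_tool --rows '[[[0, 2, 30], [0, 0, 0], 0], [[0, 2, 30], [0, 0, 0], 0], [[0, 2, 30], [0, 0, 0], 0], [[0, 2, 22], [0, 0, 0], 0], [[0, 0, 11], [0, 0, 0], 0]]'

```text
t: 26.53
tcp_pos: [0.5185, -0.004, 0.221]
eef_rot: [-1.082, 1.286, 1.086]
contact_force: [-0.0, -0.3, -4.1]
opening: 0.0583
```

```bash
python3 - <<'E'
from h import *
go([.5186,-.0024,.225],80)
W=camera("wrist");save(W["color"],"w23.png")
c=camera("scene");save(c["color"],"s23.png",(230,130,430,330),3)
h,s,v=cv2.split(cv2.cvtColor(W["color"],cv2.COLOR_RGB2HSV))
m=(h>105)&(h<125)&(s>150)&(v>80)
for k in comps(m,60)[:3]:print(k,wplane(W,k[1],.131).round(4))
E
```

```text
t 26.53 pos [ 0.5185 -0.004   0.221 ] zyaw 80.3 F [-0.  -0.3 -4.1] open 0.0583
 turn [ 0.3  0.  -0.2] shift now-axes [-4.   0.1  1.6] after-turn axes [-4.   0.1  1.6]
(1367, [318.1, 159.0], [283, 146, 71, 27]) [0.4575 0.0025 0.131 ]
```

View pics/w23.png

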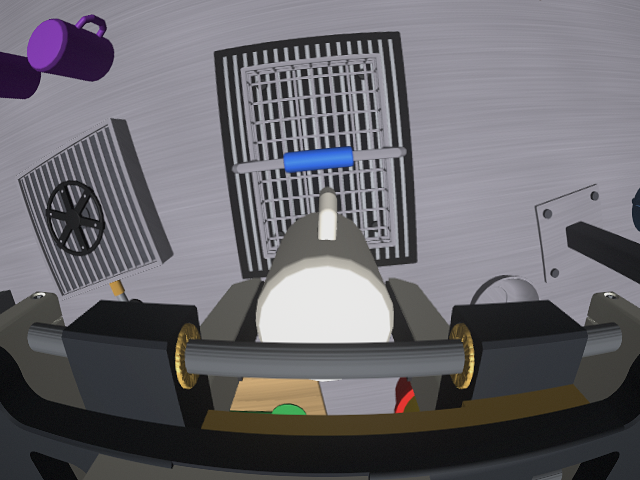

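View pics/s23.png

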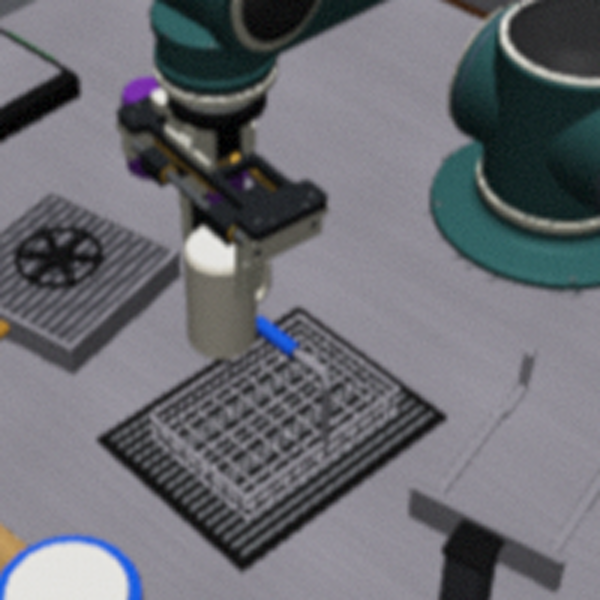

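Handle straight in would pass only about 3 mm from the sleeve, so I'll turn the mug 30° to the diagonal.

Emit:
drive_tool --rows '[[[0, 0, 1.5], [6, 0, 0], 0], [[0, 0, 0], [6, 0, 0], 0], [[0, 0, 0], [6, 0, 0], 0], [[0, 0, 0], [6, 0, 0], 0], [[0, 0, 0], [6, 0, 0], 0]]'

```text
t: 27.05
tcp_pos: [0.5191, -0.0061, 0.222]
eef_rot: [-0.679, 1.463, 0.68]
contact_force: [-0.6, 0.5, -3.6]
opening: 0.0585
```

Emit:
drive_tool --rows '[[[15, 0, 0], [0, 0, 0], 0], [[20, 0, 0], [0, 0, 0], 0], [[15, 0, 0], [0, 0, 0], 0], [[5, 0, 0], [0, 0, 0], 0], [[0, 0, 0], [0, 0, 0], 0]]'

```text
t: 27.47
tcp_pos: [0.5184, -0.0053, 0.1657]
eef_rot: [-0.684, 1.463, 0.687]
contact_force: [-0.3, 0.3, -2.4]
opening: 0.0582
```

```bash
python3 - <<'E'
from h import *
go([.5186,-.0024,.165],50)
W=camera("wrist");save(W["color"],"w24.png",(120,20,520,340),1.9)
E
```

```text
t 27.47 pos [ 0.5184 -0.0053  0.1657] zyaw 50.3 F [-0.3  0.3 -2.4] open 0.0582
 turn [ 0.3 -0.1 -0.1] shift now-axes [0.7 1.7 2.3] after-turn axes [0.7 1.7 2.3]
```

View pics/w24.png

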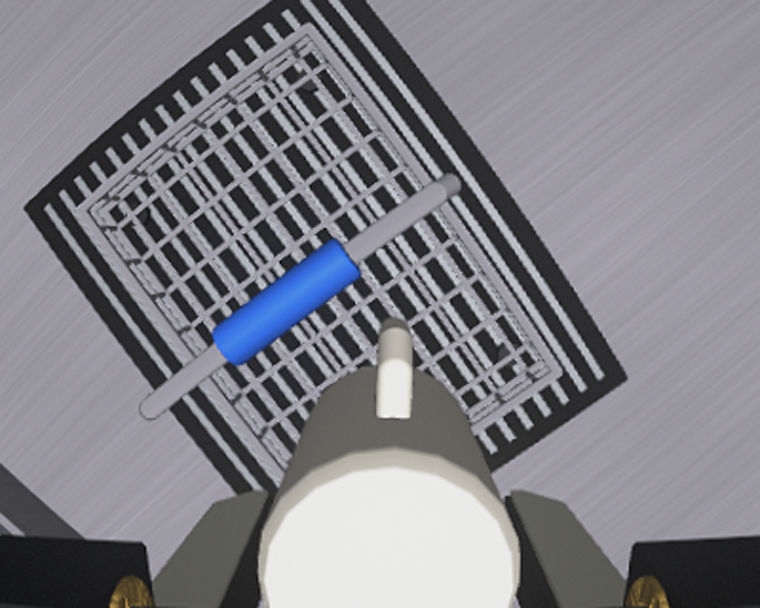

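Handle is well clear of the sleeve (sleeve end at 355,265; handle tip at 395,325). Down 88 mm, then creep.

Emit:
drive_tool --rows '[[[8, 2, 2], [0, 0, 0], 0], [[14, 0, 0], [0, 0, 0], 0], [[14, 0, 0], [0, 0, 0], 0], [[12, 0, 0], [0, 0, 0], 0], [[6, 0, 0], [0, 0, 0], 0]]'

```text
t: 27.93
tcp_pos: [0.5182, -0.002, 0.1114]
eef_rot: [-0.684, 1.463, 0.686]
contact_force: [0.0, -0.2, -3.7]
opening: 0.0583
```

```bash
python3 - <<'E'
from h import *
go([.5186,-.0024,.061],50)
W=camera("wrist");save(W["color"],"w25.png",(120,20,520,340),1.9)
c=camera("scene");save(c["color"],"s25.png",(230,150,430,330),3.5)
E
```

```text
t 27.93 pos [ 0.5182 -0.002   0.1114] zyaw 50.2 F [ 0.  -0.2 -3.7] open 0.0583
 turn [ 0.2 -0.1 -0.1] shift now-axes [50.4 -0.7  0. ] after-turn axes [50.4 -0.6 -0. ]
```

View pics/w25.png

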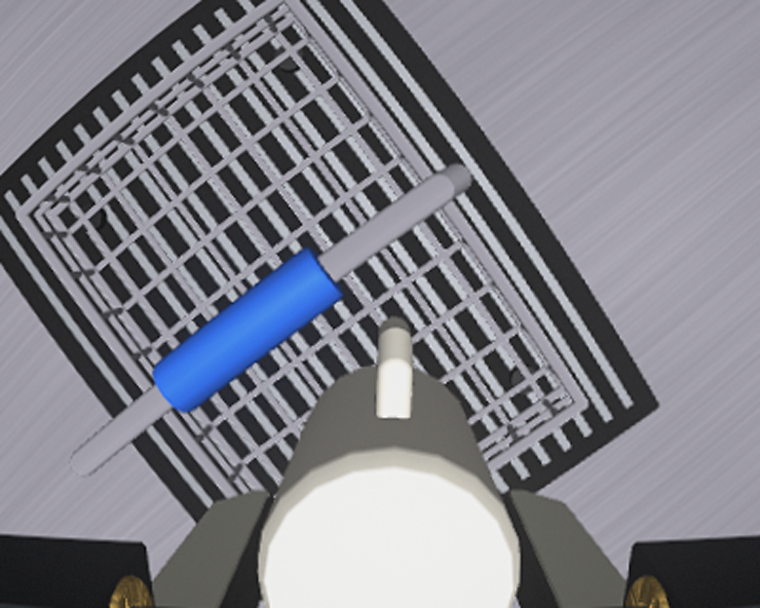

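View pics/s25.png

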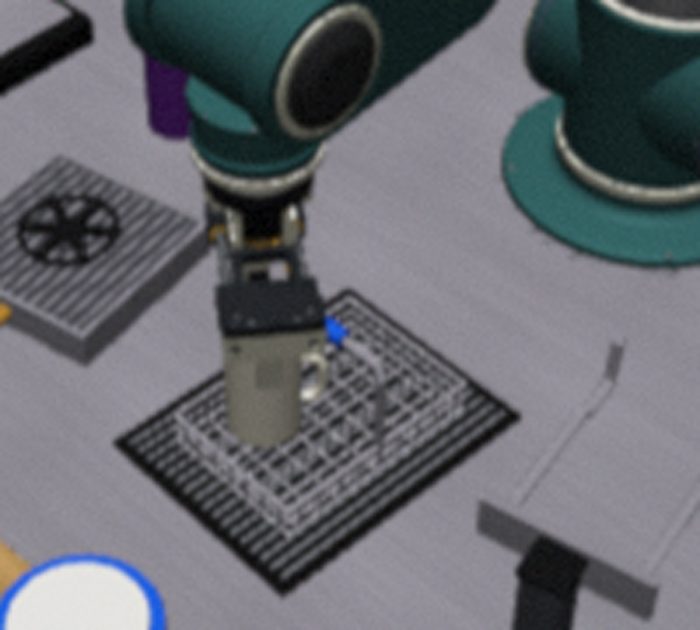

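Emit:
drive_tool --rows '[[[8, 0, 0], [0, 0, 0], 0], [[12, 0, 0], [0, 0, 0], 0], [[12, 0, 0], [0, 0, 0], 0], [[8, 0, 0], [0, 0, 0], 0], [[3, 0, 0], [0, 0, 0], 0]]'

```text
t: 28.45
tcp_pos: [0.5183, -0.0021, 0.069]
eef_rot: [-0.684, 1.462, 0.685]
contact_force: [0.3, 0.6, -2.9]
opening: 0.0587
```

Emit:
drive_tool --rows '[[[2, 0, 0], [0, 0, 0], 0], [[1, 0, 0], [0, 0, 0], 0], [[0, 0, 0], [0, 0, 0], 0]]'

```text
t: 28.7
tcp_pos: [0.5192, -0.0021, 0.0682]
eef_rot: [-0.684, 1.46, 0.684]
contact_force: [-0.4, -0.2, -2.6]
opening: 0.0584
```

Emit:
drive_tool --rows '[[[1.5, 0, 0], [0, 0, 0], 0], [[1.5, 0, 0], [0, 0, 0], 0], [[0, 0, 0], [0, 0, 0], 0]]'

```text
t: 28.95
tcp_pos: [0.519, -0.0021, 0.065]
eef_rot: [-0.684, 1.46, 0.684]
contact_force: [-0.0, -0.8, -2.3]
opening: 0.0584
```

Emit:
drive_tool --rows '[[[1, 0, 0], [0, 0, 0], 0], [[0, 0, 0], [0, 0, 0], 0]]'

```text
t: 29.12
tcp_pos: [0.5191, -0.0021, 0.064]
eef_rot: [-0.684, 1.46, 0.684]
contact_force: [-0.1, 0.8, -4.0]
opening: 0.0585
```

Emit:
drive_tool --rows '[[[1, 0, 0], [0, 0, 0], 0], [[1, 0, 0], [0, 0, 0], 0], [[0, 0, 0], [0, 0, 0], 0]]'

```text
t: 29.37
tcp_pos: [0.519, -0.0021, 0.0618]
eef_rot: [-0.684, 1.461, 0.684]
contact_force: [0.5, -0.3, -2.6]
opening: 0.0585
```

Emit:
drive_tool --rows '[[[0.7, 0, 0], [0, 0, 0], 0], [[0.3, 0, 0], [0, 0, 0], 0], [[0, 0, 0], [0, 0, 0], 0]]'

```text
t: 29.62
tcp_pos: [0.519, -0.0021, 0.061]
eef_rot: [-0.684, 1.46, 0.684]
contact_force: [-0.3, -0.5, -3.1]
opening: 0.0584
```

Emit:
drive_tool --rows '[[[0.7, 0, 0], [0, 0, 0], 0], [[0, 0, 0], [0, 0, 0], 0]]'

```text
t: 29.78
tcp_pos: [0.5192, -0.0022, 0.0607]
eef_rot: [-0.684, 1.46, 0.684]
contact_force: [-0.5, -1.0, 0.7]
opening: 0.0584
```

Weight is off, so the rim is on the floor at the expected height. Release gently, then rise straight up.

Emit:
drive_tool --rows '[[[0, 0, 0], [0, 0, 0], 0.66], [[0, 0, 0], [0, 0, 0], 0.7], [[0, 0, 0], [0, 0, 0], 0.74], [[0, 0, 0], [0, 0, 0], 0.78], [[0, 0, 0], [0, 0, 0], 0.78]]'

```text
t: 30.2
tcp_pos: [0.5191, -0.0021, 0.0604]
eef_rot: [-0.684, 1.46, 0.684]
contact_force: [0.3, -0.7, 0.1]
opening: 0.0718
```

```bash
python3 - <<'E'
from h import *
go([.5186,-.0024,.061],50)
W=camera("wrist");save(W["color"],"w26.png",(120,20,520,340),1.9)
E
```

```text
t 30.2 pos [ 0.5191 -0.0021  0.0604] zyaw 50.2 F [ 0.3 -0.7  0.1] open 0.0718
 turn [0.2 0.  0. ] shift now-axes [-0.6  0.2 -0.5] after-turn axes [-0.6  0.2 -0.5]
```

View pics/w26.png

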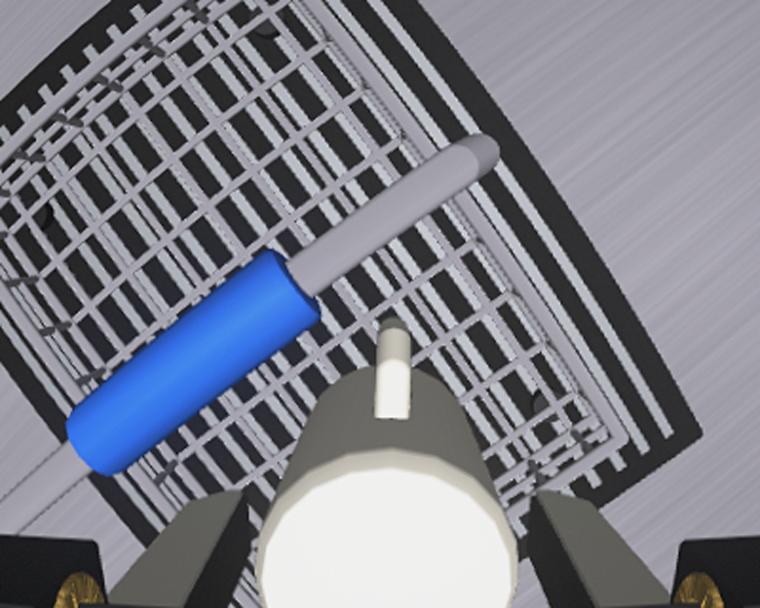

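Both fingers are off the mug and clear of the bar. Rise.

Emit:
drive_tool --rows '[[[-8, 0, 0], [0, 0, 0], 0.78], [[-15, 0, 0], [0, 0, 0], 0.78], [[-25, 0, 0], [0, 0, 0], 0.78], [[-30, 0, 0], [0, 0, 0], 0.78], [[-35, 0, 0], [0, 0, 0], 0.78]]'

```text
t: 30.67
tcp_pos: [0.5184, -0.0021, 0.1741]
eef_rot: [-0.684, 1.462, 0.685]
contact_force: [0.8, 0.0, 0.4]
opening: 0.0727
```

Emit:
drive_tool --rows '[[[-35, 0, 0], [0, 0, 0], 0.78], [[-35, 0, 0], [0, 0, 0], 0.78], [[-35, 0, 0], [0, 0, 0], 0.78], [[-20, 0, 0], [0, 0, 0], 0.78], [[0, 0, 0], [0, 0, 0], 0.78]]'

```text
t: 31.08
tcp_pos: [0.5198, -0.0021, 0.3041]
eef_rot: [-0.686, 1.454, 0.681]
contact_force: [0.8, -0.4, 0.6]
opening: 0.0721
```

```bash
python3 - <<'E'
from h import *
go([.5186,-.0024,.061],50)
W=camera("wrist");save(W["color"],"w27.png")
h,s,v=cv2.split(cv2.cvtColor(W["color"],cv2.COLOR_RGB2HSV))
for k in comps((h>105)&(h<125)&(s>150)&(v>80),60)[:3]:print("b",k,wplane(W,k[1],.131).round(4))
for k in comps((s<40)&(v>195),200)[:3]:print("w",k,wplane(W,k[1],.12).round(4))
c=camera("scene");save(c["color"],"s27.png",(230,150,430,330),3.5)
c=camera("scene");save(c["color"],"s27f.png")
E
```

```text
t 31.08 pos [ 0.5198 -0.0021  0.3041] zyaw 50.2 F [ 0.8 -0.4  0.6] open 0.0721
 turn [0.2 0.2 0.3] shift now-axes [243.1   2.1  -2. ] after-turn axes [243.1   0.8  -1. ]
b (791, [285.7, 165.7], [262, 145, 49, 42]) [0.4574 0.0019 0.131 ]
w (2147, [322.8, 212.9], [297, 187, 53, 52]) [ 0.5193 -0.0019  0.12  ]
```

View pics/w27.png

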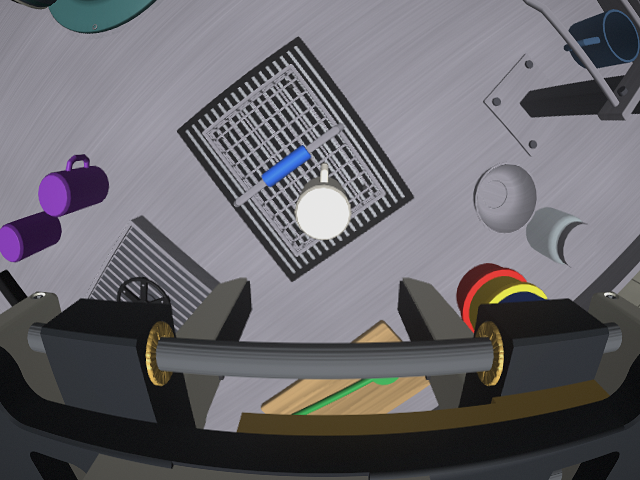

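View pics/s27.png

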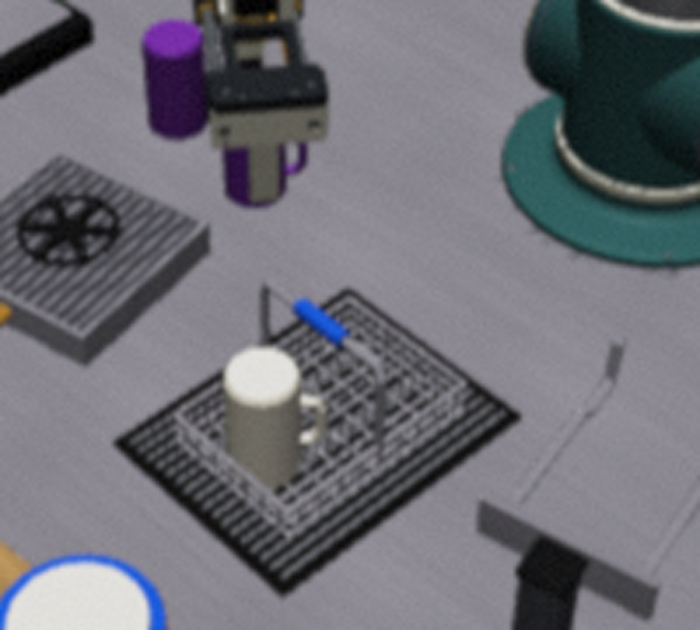

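View pics/s27f.png

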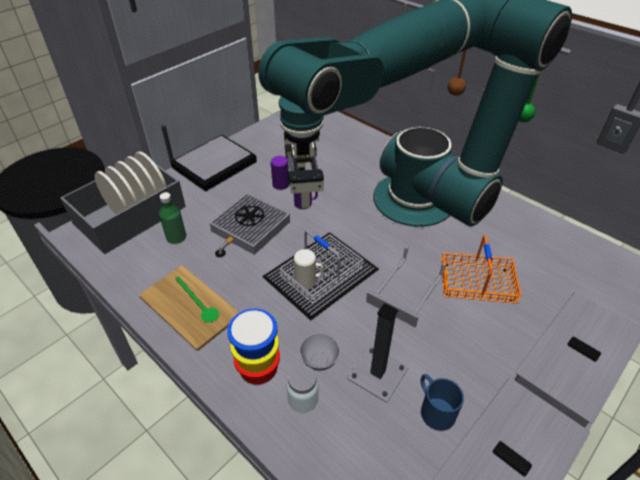

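Mug stands in the basket at (0.519, −0.002), about 62 mm from the bar, upright. The basket is centred on the mat, and all bystanders are where they began. Handing in.

```bash
python3 - <<'E'
from plant import *
print(job_done())
E
```

```text
the job is handed in; nothing more can be done
None
```

The job is done and handed in at about 31 s of the 72 s allowed. No verdict was reported.

- **Basket:** I lifted it 60 mm straight up off the hook, took it out, and set it on the mat. Contact was gentle, with a brief preload of about 25 N that I relaxed before opening. The last wrist picture puts its handle at (0.457, 0.002), and the mat centre measured (0.458, 0.000).
- **Valve:** I pressed the mug onto the valve, centred within about 2 mm. It bottomed out at about 12 mm of travel and I held it there about 1.35 s at about 22 N. I judged "fully down" from the stop in z and the rising force, because the valve joint itself cannot be read.
- **Mug:** It stands mouth-down in the basket about 62 mm from the bar, with its handle diagonally in under the bar. It touched down at the expected height and was released. It looks upright in both views.
- **Bystanders and look-alikes:** Everything looks unmoved in the last scene picture.

One check disagreed. The fingertips turned out to be about 25 mm above the reported TCP, so my first grasp closed in the air just above the handle without touching anything. I measured the offset in the pictures, went 25 mm deeper, and the grasp held. The scene and top cameras also differed by up to about 10 mm, so I used the wrist camera for the final positions.

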